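Film the closing of the seasoning pots with the swivel tablet

ROBOT

A 6-joint arm with a two-finger parallel gripper is mounted at the origin on a cart in front of the work surface, level with it; the furniture and walls round the work are solid. World frame = base frame: x ahead of the robot, y to its left, z up, the work surface at z = 0. Lengths are in mm, angles in rad, forces in N, time in s.
With the tool pointing down it reaches from about 350 to 1000 mm from the base axis. Payload 7.1 kg.
Tool frame: the origin (TCP) lies midway between the tips of the shut fingers; the grasp point (between the pads) lies 19 mm behind it (manip.tcp_to_grasp is the distance from the TCP to the grasp point, in mm); x points along the fingers, y is the direction in which the jaws open and shut, and the axes are right-handed (so a half turn about x gives the same grasp; the last joint's range is limited). The gripper opens to 85 mm and grips with 20 to 120 N. Pads are 22 mm wide; open, the fingers measure 114 mm over their backs; the gripper's body (76 mm by 85 mm) begins 54 mm behind the grasp point. The pads swing forward as they close: fully open they stand 13 mm farther back than shut.
Start: joints at [1.33, 0.423, 1.63, -0, 1.089, -0.019], TCP at [137.46, 609.68, 231.319] pointing down, gripper open.
Joint ranges: [-3, 3], [-0.9, 2.11], [0.09, 2.58], [-1.31, 4.45], [0.11, 2.69], [-2.54, 2.54]. Speed limits (rad/s): [2.39, 2.39, 3.01, 3.14, 3.14, 3.14].

INTERFACE

Orientations are given as [roll, pitch, yaw] about the fixed x, y, z axes, in that order (R = Rz(yaw) Ry(pitch) Rx(roll)).
In Python, from station import manip gives the robot as it stands.
- The arm moves only by the tool apply_moves, never from a script. Its argument "steps" is a list that holds one entry, the list of rows, each a list of 7 numbers: the gripper's target within -1 to 1 (fully open at 1, half-way at 0, shut at -1), then the shift along the world's x, y, z in cm, then the turn, a rotation vector about the world's x, y, z in degrees. A call has 1 to 8 rows; each row shifts and turns the commanded pose from where the row before left it; what a row does not reach is not made up. A row lasts 1/10 s, in which the tool goes at most 50 mm and 8.59 degrees, less where a joint would pass 70% of its speed; a pose out of reach is approached as far as the arm can. A call is refused whole if a number of a shift passes 5 or a number of a turn 8.59, either way. A call with a gripper value outside its range is refused whole. The fingers move at their own pace and stop on an object; "force" is the grip in N (left out, the last holds). Time passes only in rows, so rows that do not move let the fingers close. It gives the time, the measured TCP pose, the force and the opening at its end, in the units of the state.
- manip.observe(): the state, without advancing time (a new reading comes with each control period).
- manip.capture(name): name is "scene" or "top"; returns the picture (480x640x3 uint8, red, green, blue); there is no depth.
- manip.get_calibration(name): a dict with "fovy" (degrees; the focal length in pixels is half the picture's height over the tangent of half this angle, whatever the lens; pixels are square), "cx", "cy" (the principal point, pixels), "k1" (the pictures are not rectified: a ray, as slopes to the right and down, at radius r is drawn at 1 + k1 r^2 times it, then the intrinsics apply), "cam_to_world" (4x4, takes a point from camera to world coordinates). Camera axes: x right, y down, z forward; pixel columns grow to the right and rows downward; lengths in mm; the calibration is good to about 2 mm. A picture is of the moment at which its call begins. get_calibration takes no time and is no camera call.
- manip.hand_in(): hands the job in, once; it reports no verdict.
Trained networks look in the newest picture that a camera, given by its name, has taken for a name from the list of things; names that differ only in an ending like _2 or _b are one class to them, and where a whole thing is asked for, a point or a joint stands for the part that bears it (a point fixed in the world has none). Each returns a list of dicts, best first, with "score" (0 to 1); they miss things now and then, are a little off and sometimes report something else, mostly with a low value. They report only what shows in the picture. A call takes as long as a camera call.
- manip.outline_of(camera, query): "pixels" (480x640 bool, what is visible of it) and "rect" ([left, top, right, bottom] in pixels, round what is visible of it).
The state is a dict: "clock": time; "joint_positions": joint angles; "dq": joint speeds; "tau": joint torques, N m; "tcp_pos": TCP position; "orientation": TCP orientation; "force": force on the tool from outside, world axes, zero at the start; "moment": the same for the moment, N m; "grip_width": finger opening in mm.
Only numpy, scipy, OpenCV 4.12 (cv2) and the standard library are available. Lean on these libraries where they do the work, as an engineer would, in place of code of your own. Each camera call takes 0.05 s, during which the arm holds its last target.

TASK

The tablet on the riser films the closing of the seasoning pots: turn it on its stand to face the middle of the pot tray and raise it until it leans back 30 degrees from upright. Then, with the tablet left like that, put every loose lid on the pot of its size and turn it clockwise as far as it goes; only when all of them are locked, fold the tablet down flat again and turn it straight on its base. Leave the tub, the garlic and the tin where they stand.

Things in the scene. Friction and masses are not known exactly. Their poses are not given: they have to be found in the camera images.
- riser: fixed steel riser bridging a tub, 430 x 330 mm; its top is 155 mm above the work surface (origin: centre, on the work surface)
- swivel_axis (a point): point on the vertical swivel axis of the tablet's stand, 50 mm above the riser top. Turns with the swivelling head: -x is the way the raised screen faces, y runs along the tilt hinge (handle side is +y), z is up. The stand's 140 mm square base is fixed on the riser
- swivel (a joint): swivel of the head on the stand, rad, 0 = straight on its base (tablet sides parallel to the base's sides, tilt hinge on the side of the base that has a black dot), positive anticlockwise from above, range -1.5 to 1.5. Friction holds it where it is left (about 0.2 N m)
- tablet (a joint): tilt of the tablet, rad: 0 = folded flat, screen up (end stop); pi/2 = upright; leaning back 30 degrees from upright = 1.05; range 0 to 1.5. Friction holds it where it is left (about 0.5 N m, some 3 to 7 N at the handle)
- tablet_hinge (a point): centre of the tablet's tilt hinge, along its front lower edge, 60 mm in front (-x) of the swivel axis, 48 mm above the riser top
- tablet_handle (a point): middle of the round steel side handle, 12 mm thick and 52 mm long, that sticks out of the tablet's left-hand (+y) side near its free edge, parallel to the hinge: 140 mm from the hinge line and 141 mm sideways of the swivel axis. Its axes are the tablet's: x from hinge to free edge, y out along the handle. It is free all round and rolls between fingers, so it can be pinched from above and led along the arcs of both joints. Tablet: 152 x 220 x 10 mm
- pot_tray: fixed flat tray 300 x 90 x 6 mm that carries three pots in a row along its x; origin: centre of its underside
- pot_small: small white pot fixed on the tray; origin under its centre; body 48 mm across, 50 mm high; neck of radius 15 mm up to 68 mm; bayonet rim of radius 20 mm 63 to 68 mm up, with two 60 degree notches centred +65 and -115 degrees (anticlockwise from above) from its x axis. Black ribs at +x and -x. Locked lid: origin 54 mm above the pot's, turned 65 degrees clockwise from the notches to the stop, bar pointing at the ribs
- lid_small: small loose grey lid 49 mm across; origin: centre of its underside, z up. Skirt 18 mm high; on it a grip bar 12 mm thick, 33 mm long along x, 18 to 40 mm up. Lugs inside the skirt at +x and -x (under the bar's ends) pass the notches of pot_small (2 mm play, 15 degrees); off them it stands 14 mm proud. About 60 g. Absent in some starts; its pot then stays open
- pot_medium: medium white pot fixed on the tray; origin under its centre; body 56 mm across, 50 mm high; neck of radius 19 mm up to 68 mm; bayonet rim of radius 24 mm 63 to 68 mm up, with two 60 degree notches centred +65 and -115 degrees (anticlockwise from above) from its x axis. Black ribs at +x and -x. Locked lid: origin 54 mm above the pot's, turned 65 degrees clockwise from the notches to the stop, bar pointing at the ribs
- lid_medium: medium loose grey lid 57 mm across; origin: centre of its underside, z up. Skirt 18 mm high; on it a grip bar 12 mm thick, 41 mm long along x, 18 to 40 mm up. Lugs inside the skirt at +x and -x (under the bar's ends) pass the notches of pot_medium (2 mm play, 15 degrees); off them it stands 14 mm proud. About 60 g. Absent in some starts; its pot then stays open
- pot_large: large white pot fixed on the tray; origin under its centre; body 64 mm across, 50 mm high; neck of radius 23 mm up to 68 mm; bayonet rim of radius 28 mm 63 to 68 mm up, with two 60 degree notches centred +65 and -115 degrees (anticlockwise from above) from its x axis. Black ribs at +x and -x. Locked lid: origin 54 mm above the pot's, turned 65 degrees clockwise from the notches to the stop, bar pointing at the ribs
- lid_large: large loose grey lid 65 mm across; origin: centre of its underside, z up. Skirt 18 mm high; on it a grip bar 12 mm thick, 49 mm long along x, 18 to 40 mm up. Lugs inside the skirt at +x and -x (under the bar's ends) pass the notches of pot_large (2 mm play, 15 degrees); off them it stands 14 mm proud. About 60 g. Absent in some starts; its pot then stays open
- tub_1: small dessert tub, 72 x 71 x 71 mm, a bystander; origin: centre of its underside
- garlic_1: garlic bulb, 61 x 60 x 59 mm, a bystander; origin: centre of its underside
- tin_3: food tin, 57 mm across, 72 mm high, a bystander; origin: centre of its underside

How it is judged:
By the outcome, as a careful person would: the job done as asked, in the order asked, and still so for the second after the job is handed in, with the robot touching nothing.
Of lid_small, lid_medium, lid_large only 2 to 3 are there at a start; the rules pass over those that are not, and their reading is None.
At some moment in a run one of lid_small, lid_medium, lid_large may be knocked a few centimetres aside while the robot is not near it.
It also fails if it takes over 210 s, if anything falls off the work surface, if the arm or the gripper's body presses on something with over 40 N, if the wrist force passes 120 N, or if a joint passes its speed limit or range.

## Working session

There is one attempt and no reset: what is moved stays moved. The work goes in short steps, Python scripts to look and compute and a tool call to move; the robot and the scene stay as the last step left them, time stands still between calls to the robot, and variables do not carry over. Pictures are saved under pics/ and viewed, and the job is handed in when it is done.

Besides the shell and the picture viewer there is one more tool, called in YAML: its name, and indented under it one key for each argument. apply_moves: Moves the arm, as the interface text tells. Its arguments: {"type":"object","properties":{"steps":{"type":"array"},"force":{"type":"number"}},"required":["steps"]}

```bash
ls; mkdir -p pics; python3 - <<'E'
from station import manip
import cv2,numpy as np
print(manip.observe())
for n in("scene","top"):
    im=manip.capture(n); cv2.imwrite(f"pics/{n}0.png",im[:,:,::-1])
    c=manip.get_calibration(n); print(n,c)
print(manip.tcp_to_grasp)
E
```

```text
pics
{'clock': 0.0, 'joint_positions': array([ 1.32999028e+00,  4.23865743e-01,  1.63067013e+00, -3.13639032e-06,
        1.08862849e+00, -1.89673039e-02]), 'dq': array([ 0.00022361,  0.0017467 ,  0.00048425, -0.00047093,  0.0003349 ,
       -0.00102423]), 'tau': array([ 2.32876358e-03, -5.57384491e+01, -2.81747764e+01,  1.65086003e-04,
        7.36039539e-03, -1.40979154e-06]), 'tcp_pos': array([137.34056478, 609.164569  , 230.53795956]), 'orientation': array([-1.58799707,  1.56922461, -1.80983435]), 'force': array([0.15478443, 0.43450423, 0.46084121]), 'moment': array([-0.04955332, -0.07852831, -0.03870273]), 'grip_width': 85.28549028610671}
scene {'fovy': 49.45567477793048, 'cx': 311.2798980341154, 'cy': 246.47307663231524, 'k1': 0.007476377252446634, 'cam_to_world': array([[-7.65870817e-01,  3.88300694e-01, -5.12508013e-01,
         1.22772342e+03],
       [ 6.42928885e-01,  4.73842083e-01, -6.01760857e-01,
         9.01836548e+02],
       [ 9.18370629e-03, -7.90377284e-01, -6.12551555e-01,
         9.68978147e+02],
       [ 0.00000000e+00,  0.00000000e+00,  0.00000000e+00,
         1.00000000e+00]])}
top {'fovy': 47.58353921812386, 'cx': 316.8288560167702, 'cy': 245.10306887872986, 'k1': -0.0052255105488586305, 'cam_to_world': array([[-2.60845289e-02, -9.97027453e-01,  7.24972712e-02,
         4.66102085e+02],
       [-9.98998810e-01,  2.86353668e-02,  3.43714113e-02,
         6.34164018e+01],
       [-3.63452266e-02, -7.15281256e-02, -9.96776179e-01,
         1.27286149e+03],
       [ 0.00000000e+00,  0.00000000e+00,  0.00000000e+00,
         1.00000000e+00]])}
18.700000000000003
```

View pics/scene0.png

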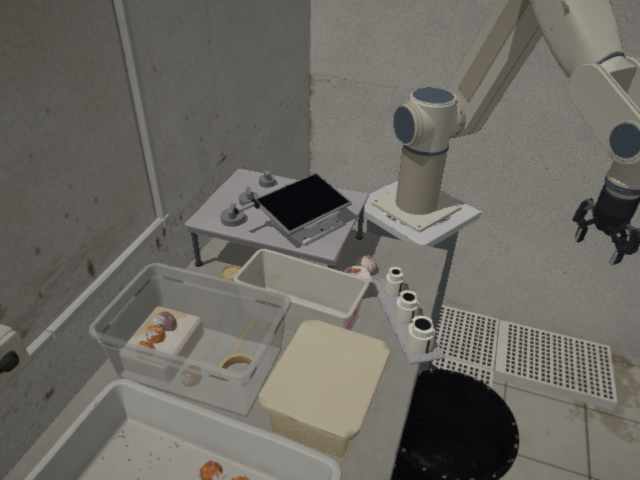

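View pics/top0.png

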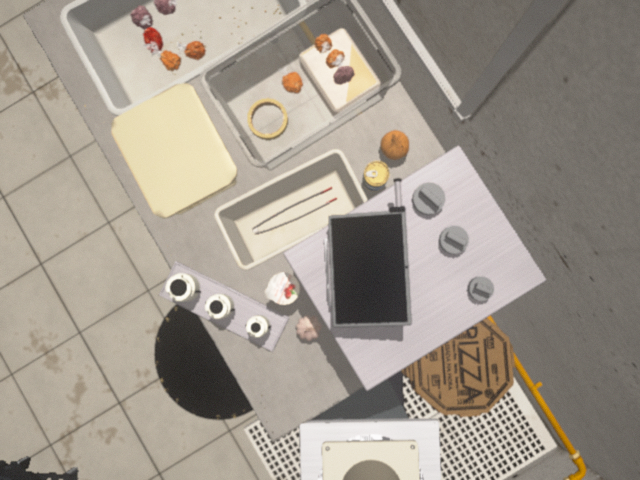

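The scene view shows the riser with the folded tablet at about (305,203) and three lids at (232,215), (247,197), (267,178). In the top view the lids are at (428,200), (454,240) and (481,290), the handle is at (397,193), and the pots are at (180,288), (217,307) and (257,327).

```bash
cat > h.py <<'E'
from station import manip
import cv2,numpy as np
from scipy.optimize import least_squares
C={n:manip.get_calibration(n) for n in("scene","top")}
def K(n):
    c=C[n]; f=240/np.tan(np.radians(c['fovy'])/2)
    return np.array([[f,0,c['cx']],[0,f,c['cy']],[0,0,1]]),np.array([c['k1'],0,0,0.])
def proj(n,P):
    k,d=K(n); T=np.linalg.inv(C[n]['cam_to_world']); P=np.atleast_2d(np.asarray(P,float))
    return cv2.projectPoints(P,cv2.Rodrigues(T[:3,:3])[0],T[:3,3],k,d)[0].reshape(-1,2)
def ray(n,uv):
    k,d=K(n); M=C[n]['cam_to_world']
    q=cv2.undistortPoints(np.array(uv,float).reshape(-1,1,2),k,d).reshape(-1,2)
    D=np.c_[q,np.ones(len(q))]@M[:3,:3].T
    return M[:3,3],D
def onz(n,uv,z):
    o,D=ray(n,uv); return o+D*((z-o[2])/D[:,2])[:,None]
def tri(uvs,uvt):
    r=[]
    for a,b in zip(np.atleast_2d(uvs),np.atleast_2d(uvt)):
        o1,d1=ray('scene',a);o2,d2=ray('top',b);d1=d1[0]/np.linalg.norm(d1);d2=d2[0]/np.linalg.norm(d2)
        A=np.c_[d1,-d2];t=np.linalg.lstsq(A,o2-o1,rcond=None)[0]
        p,q=o1+t[0]*d1,o2+t[1]*d2; r.append(np.r_[(p+q)/2,np.linalg.norm(p-q)])
    return np.array(r)
def crop(n,im,x0,y0,x1,y1,s,name):
    cv2.imwrite(f"pics/{name}.png",cv2.resize(im[y0:y1,x0:x1],None,fx=s,fy=s,interpolation=cv2.INTER_CUBIC)[:,:,::-1])
E
python3 - <<'E'
from h import *
for n in("scene","top"):
    im=manip.capture(n); np.save(f"pics/{n}0.npy",im)
    for q in["riser","pot_tray","pot_small","pot_medium","pot_large","lid_small","lid_medium","lid_large","tablet","tablet_handle","swivel","tub_1","garlic_1","tin_3"]:
        for r in manip.outline_of(n,q)[:3]:
            if r['score']>.2:
                v,u=np.nonzero(r['pixels']); print(n,q,round(r['score'],2),r['rect'],u.mean().round(1),v.mean().round(1),len(u))
crop("top",np.load("pics/top0.npy"),270,130,550,340,2.8,"t1")
crop("scene",np.load("pics/scene0.npy"),180,155,400,300,3.6,"s1")
crop("top",np.load("pics/top0.npy"),150,250,330,360,4.4,"t2")
crop("scene",np.load("pics/scene0.npy"),340,240,460,380,4.2,"s2")
print(manip.observe()['clock'])
E
```

```text
scene riser 0.89 [183.6, 166.9, 367.8, 267.6] 270.8 221.3 6453
scene pot_tray 0.8 [373.3, 278.3, 442.7, 362.4] 403.2 326.5 1279
scene pot_small 0.67 [386.5, 266.3, 406.6, 293.5] 394.3 281.7 444
scene pot_medium 0.87 [393.4, 291.9, 423.2, 319.9] 406.6 306.7 628
scene pot_large 0.76 [404.4, 315.1, 435.5, 355.1] 420.3 334.3 865
scene pot_large 0.37 [231.7, 175.8, 349.6, 235.8] 300.4 204.0 3604
scene lid_small 0.6 [260.7, 172.4, 275.5, 185.4] 266.8 180.0 182
scene lid_medium 0.74 [239.8, 187.2, 257.0, 203.9] 247.1 196.6 169
scene lid_large 0.75 [221.9, 204.8, 243.9, 226.9] 232.0 216.8 374
scene lid_large 0.59 [234.0, 173.2, 349.7, 235.2] 301.0 204.2 3591
scene tablet 0.8 [236.6, 174.6, 353.1, 233.1] 299.3 203.4 3382
scene tablet 0.49 [183.5, 167.2, 367.9, 266.5] 270.1 221.4 6825
scene swivel 0.66 [231.2, 173.7, 350.0, 233.2] 300.9 204.0 3550
scene tub_1 0.51 [347.1, 264.0, 372.0, 286.0] 358.8 271.9 218
scene garlic_1 0.76 [353.9, 256.1, 375.7, 268.8] 366.9 263.2 245
scene tin_3 0.61 [404.4, 317.7, 433.9, 353.6] 419.9 334.7 898
scene tin_3 0.47 [220.3, 266.7, 239.2, 277.8] 229.7 271.8 185
[... 710 characters left out ...]
_small 0.48 [167.2, 272.2, 198.3, 301.9] 182.4 287.6 733
top lid_medium 0.79 [437.8, 225.5, 469.7, 254.2] 453.1 239.7 666
top lid_medium 0.65 [160.8, 265.4, 289.2, 347.4] 229.8 308.2 3244
top lid_large 0.65 [414.6, 183.9, 443.5, 217.5] 428.0 198.7 851
top tablet_handle 0.73 [328.4, 180.7, 412.1, 329.9] 369.5 267.6 9331
top tablet_handle 0.66 [262.6, 275.6, 298.7, 305.6] 282.4 289.0 838
top swivel 0.82 [325.9, 180.3, 414.3, 328.4] 369.1 267.6 9498
top tub_1 0.56 [263.7, 275.4, 297.2, 305.9] 282.3 288.8 838
top garlic_1 0.65 [293.1, 315.2, 320.1, 340.9] 307.9 327.5 532
top garlic_1 0.41 [467.8, 276.8, 490.1, 301.8] 480.1 288.5 524
top tin_3 0.73 [359.5, 159.9, 390.3, 190.2] 375.3 175.5 652
1.6
```

View pics/t1.png

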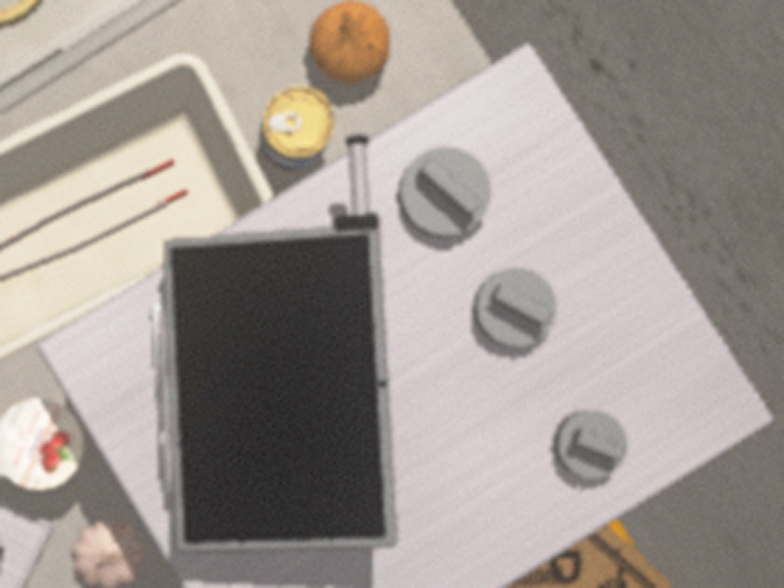

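View pics/s1.png

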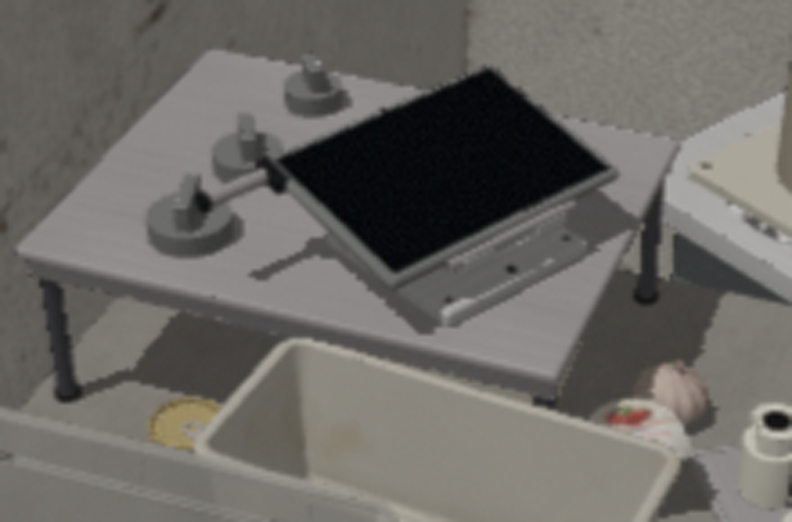

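View pics/t2.png

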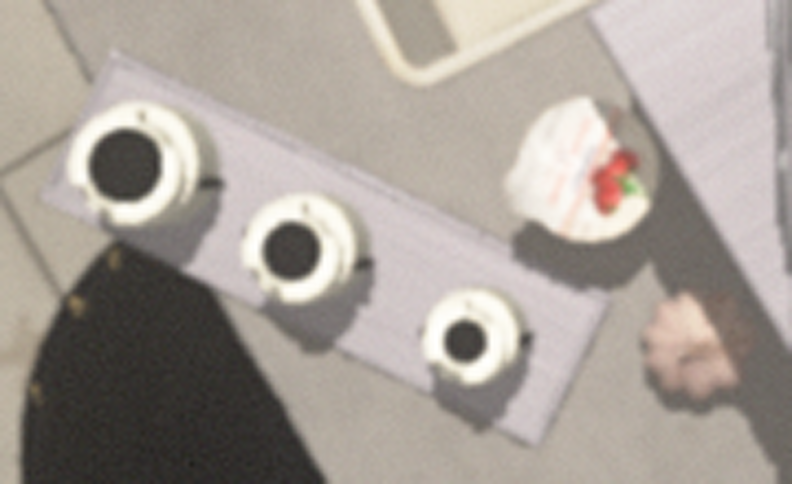

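View pics/s2.png

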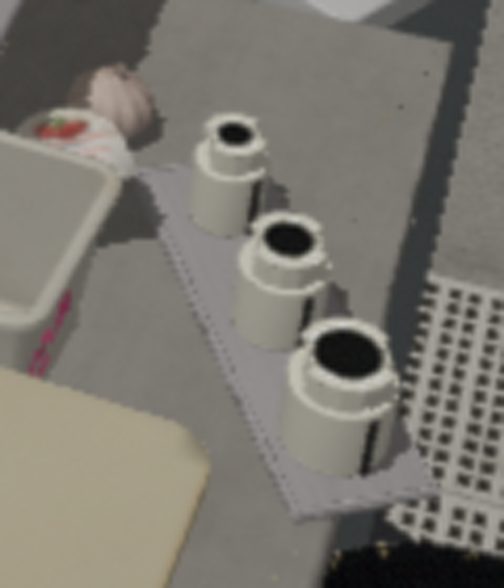

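```bash
python3 - <<'E'
from h import *
t=lambda p:np.array(p,float)/2.8+[270,130]
s=lambda p:np.array(p,float)/3.6+[180,155]
np.set_printoptions(precision=1,suppress=True)
ct=t([(165,240),(378,232),(395,543),(178,550)]); cs=s([(395,280),(272,163),(490,68),(620,175)])
print("tablet corners tri"); R=tri(cs,ct);print(R)
print("edges",[np.linalg.norm(R[i,:3]-R[(i+1)%4,:3]) for i in range(4)])
print("handle tip/base",tri(s([(203,203),(275,175)]),t([(357,138),(358,220)])))
# riser corners
rt=t([(530,44),(772,420),(42,345)]); print("riser z155",onz('top',rt,155)); print(onz('scene',s([(20,248),(212,50),(680,150),(550,378)]),155))
# screws
print("screws z~160",onz('scene',s([(450,300),(512,268),(567,239)]),160))
# lids: bar & skirt
for n,p,q in(("L",(446,195),(192,200)),("M",(516,308),(246,128)),("S",(592,445),(313,67))):
    print(n,tri(s([q]),t([p])))
# pots
t2=lambda p:np.array(p,float)/4.4+[150,250]; s2=lambda p:np.array(p,float)/4.2+[340,240]
pt=t2([(125,165),(292,250),(465,341)]);ps=s2([(352,355),(290,238),(235,133)])
print("pots",tri(ps,pt))
tc=t2([(112,55),(608,295),(540,445),(38,200)]); print("tray",onz('top',tc,6))
E
```

```text
tablet corners tri
[[598.8  76.6 208.2   5.4]
 [596.9 -69.7 229.8   5.7]
 [385.6 -73.3 230.    4.9]
 [382.4  73.4 202.8   4.6]]
edges [np.float64(147.83257687394536), np.float64(211.32417823215005), np.float64(149.266519702573), np.float64(216.41872436085097)]
handle tip/base [[663.2 -58.4 228.9   4.2]
 [605.  -55.8 229.9   7.2]]
riser z155 [[ 745.  -198.2  155. ]
 [ 463.4 -359.1  155. ]
 [ 532.5  168.1  155. ]]
[[ 744.5 -188.1  155. ]
 [ 466.7 -347.5  155. ]
 [ 264.5   27.2  155. ]
 [ 540.7  177.6  155. ]]
screws z~160 [[541.3  70.5 160. ]
 [481.2  69.1 160. ]
 [424.8  67.2 160. ]]
L [[ 630.1 -127.   181.4    1. ]]
M [[ 547.8 -172.1  190.7    1.7]]
S [[ 449.  -220.5  188.2    0.7]]
pots [[466.2 417.2  70.7   4.9]
 [421.7 332.   72.2   4.1]
 [374.6 245.2  71.6   3.1]]
tray [[526.8 440.8   6. ]
 [393.1 177.9   6. ]
 [315.7 215.4   6. ]
 [450.6 481.3   6. ]]
```

```bash
cat > seg.py <<'E'
from h import *
def blobs(im,roi,thr,amin):
    x0,y0,x1,y1=roi; g=cv2.GaussianBlur(cv2.cvtColor(im,cv2.COLOR_RGB2GRAY),(3,3),0)
    m=np.zeros(g.shape,np.uint8); m[y0:y1,x0:x1]=(g[y0:y1,x0:x1]<thr)*255
    n,l,st,ce=cv2.connectedComponentsWithStats(m)
    return [(st[i,4],ce[i],(l==i)) for i in range(1,n) if st[i,4]>amin]
def quad(mask):
    m=mask.astype(np.uint8)
    c=max(cv2.findContours(m,cv2.RETR_EXTERNAL,cv2.CHAIN_APPROX_NONE)[0],key=cv2.contourArea)
    h=cv2.convexHull(c)
    for e in np.arange(.01,.1,.005):
        a=cv2.approxPolyDP(h,e*cv2.arcLength(h,True),True).reshape(-1,2)
        if len(a)==4:break
    # refine: fit line to contour points near each side
    P=c.reshape(-1,2).astype(float);L=[]
    for i in range(4):
        p,q=a[i].astype(float),a[(i+1)%4].astype(float);d=(q-p)/np.linalg.norm(q-p);n=np.array([-d[1],d[0]])
        t=(P-p)@d/np.linalg.norm(q-p);dd=abs((P-p)@n)
        s=P[(t>.12)&(t<.88)&(dd<4)]
        vx,vy,x,y=cv2.fitLine(s.astype(np.float32),cv2.DIST_HUBER,0,.01,.01).ravel()
        # push half pixel outward
        L.append((np.array([x,y]),np.array([vx,vy])))
    cs=[]
    for i in range(4):
        (p,d),(q,e)=L[i-1],L[i]
        t=np.linalg.solve(np.c_[d,-e],q-p); cs.append(p+t[0]*d)
    cs=np.array(cs); cen=P.mean(0)
    return cs+ .5*np.sign(cs-cen)*0.7
E
python3 - <<'E'
from seg import *
np.set_printoptions(precision=1,suppress=True)
S,T=np.load("pics/scene0.npy"),np.load("pics/top0.npy")
a=blobs(S,(380,255,445,350),60,10);b=blobs(T,(160,265,275,340),60,15)
for x in a:print('s',x[0],x[1])
for x in b:print('t',x[0],x[1])
qa=max(blobs(S,(240,165,360,245),50,500),key=lambda x:x[0])[2];qb=max(blobs(T,(310,190,420,340),50,500),key=lambda x:x[0])[2]
Q=[quad(qa),quad(qb)];print(Q)
E
```

```text
s 20 [395.5 271.5]
s 216 [438.7 300.3]
s 51 [408.5 296.5]
s 116 [422.4 323.8]
t 1085 [182.8 327.1]
[array([[347.8, 200.8],
       [290. , 229.2],
       [254.8, 199.8],
       [315.9, 173.6]]), array([[392.3, 245.7],
       [394.9, 320.1],
       [335.3, 320.8],
       [345.7, 259. ]])]
```

```bash
cat > m1.py <<'E'
from seg import *
np.set_printoptions(precision=1,suppress=True)
S,T=np.load("pics/scene0.npy"),np.load("pics/top0.npy")
def best(im,roi,thr): return max(blobs(im,roi,thr,8),key=lambda x:x[0])
rs=[(388,262,402,279),(398,288,416,304),(412,314,432,332)];rt=[(248,318,267,336),(207,297,227,316),(168,275,192,299)]
ps=np.array([best(S,r,95)[1] for r in rs]);pt=np.array([best(T,r,95)[1] for r in rt])
print(ps,pt,[best(T,r,95)[0] for r in rt],[best(S,r,95)[0] for r in rs])
print("pots S,M,L",tri(ps,pt))
qa=best(S,(240,165,360,245),75)[2];qb=best(T,(318,200,420,335),75)[2]
k=np.ones((5,5),np.uint8)
f=lambda m:cv2.morphologyEx(cv2.morphologyEx(m.astype(np.uint8),cv2.MORPH_CLOSE,k),cv2.MORPH_OPEN,k)
Q=[quad(f(qa)),quad(f(qb))];print(Q)
E
python3 m1.py
```

```text
[[395.5 271.4]
 [408.3 296.5]
 [422.4 323.9]] [[255.2 327.1]
 [215.9 306.6]
 [178.1 287.1]] [np.int32(42), np.int32(99), np.int32(173)] [np.int32(29), np.int32(72), np.int32(141)]
pots S,M,L [[376.2 245.5  73.6   1.8]
 [422.9 331.8  73.5   1.9]
 [468.  416.   73.4   2. ]]
[array([[349.1, 202. ],
       [288.4, 230.9],
       [256.2, 198.9],
       [315.7, 172.7]]), array([[400.1, 213.9],
       [406.3, 320.7],
       [336. , 322.9],
       [331.7, 219.3]])]
```

```bash
cat >> m1.py <<'E'
qs=Q[0][[2,3,0,1]];qt=Q[1]
R=tri(qs,qt);print(R)
R=R[:,:3]
x=((R[0]-R[3])+(R[1]-R[2]))/2; y=((R[0]-R[1])+(R[3]-R[2]))/2
print("len",np.linalg.norm(x),np.linalg.norm(y),"tilt",np.arctan2(x[2],np.hypot(*x[:2])),"yroll",y[2]/np.linalg.norm(y))
print("heading x deg",np.degrees(np.arctan2(x[1],x[0])),"y-90",np.degrees(np.arctan2(y[1],y[0]))-90,"centre",R.mean(0))
E
python3 m1.py|tail -7
```

```text
[331.7, 219.3]])]
[[596.6 -61.3 237.5   0.3]
 [393.5 -64.1 240.8   2.4]
 [389.6  68.4 208.5   4.4]
 [593.7  69.4 207.4   0.4]]
len 135.25193721396602 203.6309758022341 tilt 0.23282841635392904 yroll -0.010811866601387806
heading x deg -88.5122003145395 y-90 -89.47218518679716 centre [493.4   3.1 223.5]
```

```bash
cat >> h.py <<'E'
from scipy.spatial.transform import Rotation as Ro
def st(pr=True):
    o=manip.observe(); R=Ro.from_euler('xyz',o['orientation']).as_matrix()
    yw=np.degrees(np.arctan2(R[1,1],R[0,1]))
    g=o['tcp_pos']+R[:,0]*manip.tcp_to_grasp
    if pr: print("t %.2f tcp"%o['clock'],o['tcp_pos'].round(1),"xtool",R[:,0].round(3),"yjaw deg %.1f"%yw,"F",o['force'].round(1),"M",o['moment'].round(2),"w %.1f"%o['grip_width'],"q",o['joint_positions'].round(2))
    return o,R
E
python3 - <<'E'
from h import *
st()
S,T=np.load("pics/scene0.npy"),np.load("pics/top0.npy")
P={'S':(376.2,245.5,24),'M':(422.9,331.8,28),'L':(468,416,32)}
def draw(n,im,a,z0=6):
    im=cv2.resize(im,None,fx=8,fy=8,interpolation=cv2.INTER_CUBIC)
    return im
t2=lambda p:(np.array(p,float)+.5)/4.4-.5+[150,250]; s2=lambda p:(np.array(p,float)+.5)/4.2-.5+[340,240]
for k,a in(('L',(210,182)),('M',(365,263)),('S',(527,340))):
    for z in(25,50):
        p=onz('top',t2([a]),z)[0]; d=p[:2]-P[k][:2]; print(k,z,"top rib",np.degrees(np.arctan2(d[1],d[0])),np.hypot(*d))
for k,a,z in(('L',(368,450),20),('M',(305,320),25),('S',(256,205),25)):
        p=onz('scene',s2([a]),z)[0]; d=p[:2]-P[k][:2]; print(k,z,"scene rib",np.degrees(np.arctan2(d[1],d[0])),np.hypot(*d))
for i,(x,y) in enumerate([(255,327),(217,307),(180,288)]):
    crop('top',T,x-22,y-22,x+24,y+24,8,f"pt{i}")
a=[cv2.imread(f"pics/pt{i}.png")for i in range(3)]
cv2.imwrite("pics/pt.png",cv2.resize(np.hstack(a),None,fx=.7,fy=.7))
E
```

```text
t 1.60 tcp [137.5 609.7 231.3] xtool [ 0.  0. -1.] yjaw deg 77.3 F [-0.2  0.7  0.4] M [-0.04  0.01 -0.03] w 85.3 q [ 1.33  0.42  1.63 -0.    1.09 -0.02]
L 25 top rib -106.37357567466839 32.63141527332943
L 50 top rib -103.48684277151263 38.814921234702695
M 25 top rib -106.34191953802159 29.36416609991631
M 50 top rib -102.36313188403346 33.77338914379222
S 25 top rib -97.3518086756375 26.056447646405864
S 50 top rib -92.89727714153202 29.009504648671964
L 20 scene rib 84.19022324433672 28.411434848472624
M 25 scene rib 86.25652943688658 23.867886003556087
S 25 scene rib 104.16250353196448 22.43486287988469
```

View pics/pt.png

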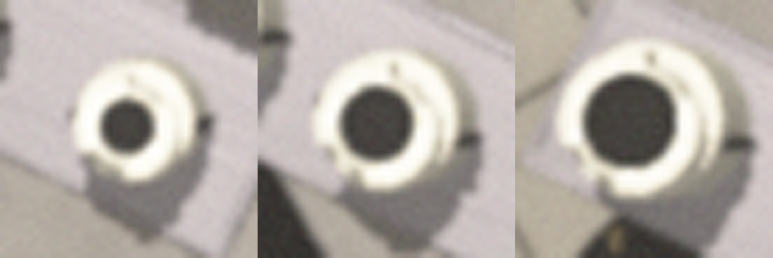

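apply_moves:
  steps:
    - [[1,0,0,5,0,0,6.8],[1,0,0,5,0,0,6.8],[1,3,-4.5,0,0,0,0],[1,3,-4.5,0,0,0,0],[1,3,-4.5,0,0,0,0],[1,3,-4.5,0,0,0,0],[1,3,-4.5,0,0,0,0],[1,3,-4.5,0,0,0,0]]
  force: 60

```text
clock: 2.4
tcp_pos: [304.5, 358.3, 331.6]
orientation: [0.718, 1.57, 0.734]
force: [0.6, -0.3, 0.1]
grip_width: 85.4
```

apply_moves:
  steps:
    - [[1,3.5,-4.4,0,0,0,0],[1,3.5,-4.4,0,0,0,0],[1,3.5,-4.4,0,0,0,0],[1,3.5,-4.4,0,0,0,0],[1,3.5,-4.4,0,0,0,0],[1,3.5,-4.4,0,0,0,0],[1,3.5,-4.4,0,0,0,0],[1,3.5,-4.4,0,0,0,0]]

```text
clock: 3.2
tcp_pos: [553.9, 45.1, 331.6]
orientation: [0.273, 1.57, 0.288]
force: [0.0, 0.4, 0.7]
grip_width: 85.6
```

```bash
python3 - <<'E'
from h import *
st()
E
```

```text
t 3.20 tcp [553.9  45.1 331.6] xtool [ 0.001  0.    -1.   ] yjaw deg 90.9 F [0.  0.4 0.7] M [-0.03 -0.01 -0.  ] w 85.6 q [ 0.06  0.22  1.68  0.    1.24 -1.53]
```

apply_moves:
  steps:
    - [[0.2,0,0,0,0,0,0],[0.2,0,0,0,0,0,0],[0.2,0,0,0,0,0,0]]

```text
clock: 3.5
tcp_pos: [552.2, 47.6, 331.1]
orientation: [2.779, 1.57, 2.795]
force: [-0.2, -0.0, -0.4]
grip_width: 51.6
```

apply_moves:
  steps:
    - [[0.2,2.2,-2.65,0,0,0,0],[0.2,2.2,-2.65,0,0,0,0],[0.2,2.2,-2.65,0,0,0,0],[0.2,2.2,-2.65,-2,0,0,0],[0.2,0,0,-2,0,0,0],[0.2,0,0,0,0,0,0]]

```text
clock: 4.1
tcp_pos: [639.0, -57.8, 288.3]
orientation: [2.976, 1.565, 2.993]
force: [-0.3, 0.2, 0.3]
grip_width: 51.2
```

```bash
python3 - <<'E'
from h import *
o,R=st()
S,T=manip.capture('scene'),manip.capture('top')
crop('scene',S,190,120,330,240,5.5,"s3");crop('top',T,330,140,470,250,5.5,"t3")
for n in('scene','top'): print(n,proj(n,[o['tcp_pos'],[640,-59,230]]))
E
```

```text
t 4.10 tcp [639.  -57.8 288.3] xtool [-0.006  0.001 -1.   ] yjaw deg 90.9 F [-0.3  0.2  0.3] M [ 0.01 -0.   -0.02] w 51.2 q [-0.11  0.39  1.54  0.    1.22 -1.7 ]
scene [[241.97319096 188.0265417 ]
 [243.03353692 207.56889925]]
top [[400.62058821 187.13107682]
 [397.6784983  191.97273136]]
```

View pics/s3.png

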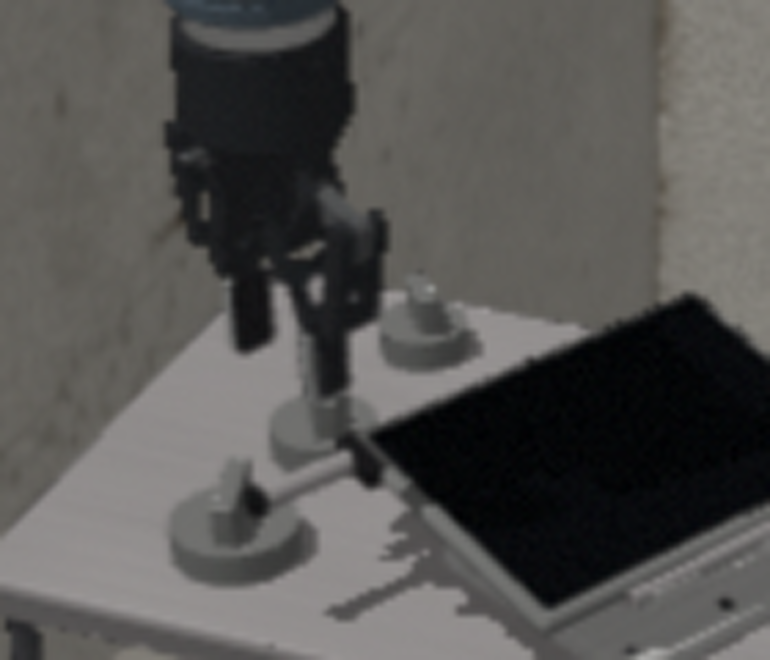

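View pics/t3.png

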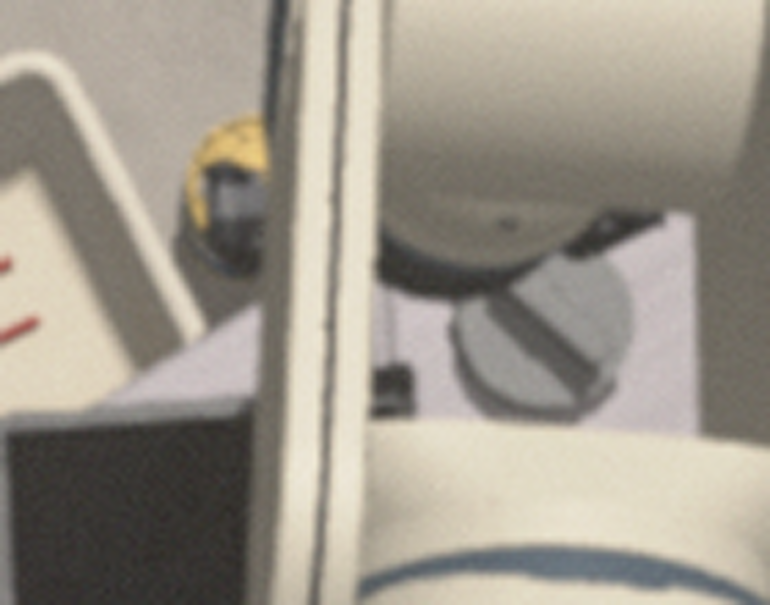

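apply_moves:
  steps:
    - [[0.2,0,0,-2.6,0,0,0],[0.2,0,0,-2.6,0,0,0],[0.2,0,0,-2.5,0,0,0],[-0.6,0,0,0,0,0,0],[-0.9,0,0,0,0,0,0],[-0.9,0,0,0,0,0,0],[-0.9,0,0,0,0,0,0],[-0.9,0,0,0,0,0,0]]
  force: 40

```text
clock: 5.0
tcp_pos: [641.8, -58.8, 215.9]
orientation: [-0.021, 1.568, -0.006]
force: [0.5, 0.9, 2.0]
grip_width: 10.4
```

```bash
python3 - <<'E'
from h import *
o,R=st()
S=manip.capture('scene')
crop('scene',S,190,120,330,240,5.5,"s4")
E
```

```text
t 5.00 tcp [641.8 -58.8 215.9] xtool [ 0.003 -0.    -1.   ] yjaw deg 90.9 F [0.5 0.9 2. ] M [ 0.24 -0.12 -0.06] w 10.4 q [-0.11  0.47  1.6   0.    1.07 -1.7 ]
```

View pics/s4.png

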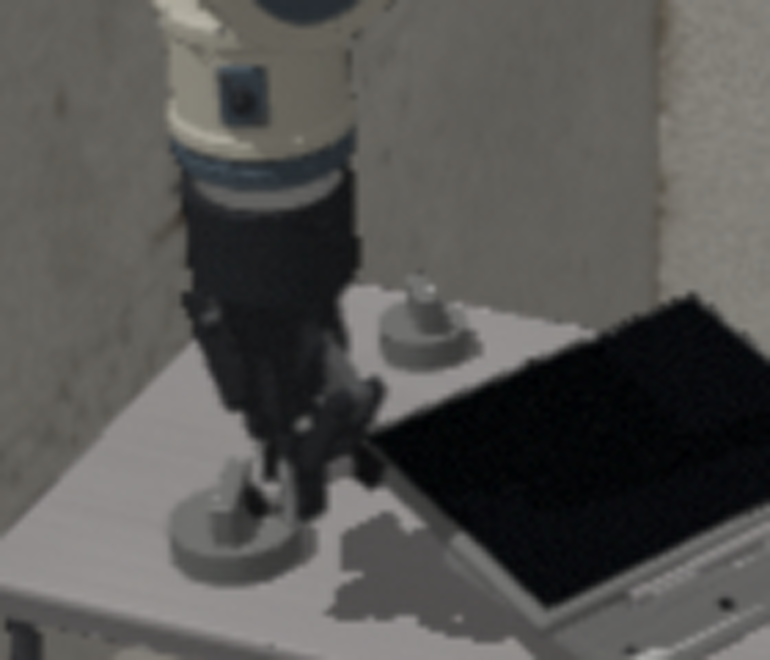

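```bash
cat > path.py <<'E'
from h import *
ax=np.array([493.,17.])
def hp(phi,th,ry=148.):
    p=np.radians(phi);xh=np.array([np.cos(p),np.sin(p)]);yh=np.array([-np.sin(p),np.cos(p)])
    return np.r_[ax+(140*np.cos(th)-60)*xh+ry*yh,203+140*np.sin(th)]
E
python3 - <<'E'
from path import *
np.set_printoptions(precision=2,suppress=True)
a=np.linspace(-89.2,-77.2,5); print(np.diff([hp(x,.2) for x in a],axis=0)/10)
b=np.linspace(.2,1.05,13); print(np.diff([hp(-77.2,x) for x in b],axis=0)/10)
E
```

```text
[[0.37 0.79 0.  ]
 [0.33 0.81 0.  ]
 [0.29 0.83 0.  ]
 [0.24 0.84 0.  ]]
[[-0.05  0.23  0.96]
 [-0.07  0.29  0.95]
 [-0.08  0.36  0.92]
 [-0.1   0.42  0.89]
 [-0.11  0.48  0.86]
 [-0.12  0.54  0.82]
 [-0.13  0.59  0.78]
 [-0.15  0.65  0.74]
 [-0.16  0.69  0.69]
 [-0.17  0.74  0.64]
 [-0.18  0.78  0.58]
 [-0.19  0.82  0.52]]
```

apply_moves:
  steps:
    - [[-0.9,0.37,0.79,0,0,0,3],[-0.9,0.33,0.81,0,0,0,3],[-0.9,0.29,0.83,0,0,0,3],[-0.9,0.24,0.84,0,0,0,3],[-0.9,0,0,0,0,0,0]]

```text
clock: 5.55
tcp_pos: [654.3, -25.8, 215.2]
orientation: [-0.287, 1.568, -0.06]
force: [2.6, 0.5, 2.6]
grip_width: 10.3
```

```bash
python3 - <<'E'
from h import *
o,R=st()
E
```

```text
t 5.55 tcp [654.3 -25.8 215.2] xtool [ 0.003 -0.    -1.   ] yjaw deg 103.0 F [2.6 0.5 2.6] M [ 0.13 -0.43 -0.02] w 10.3 q [-0.06  0.48  1.57 -0.    1.08 -1.85]
```

apply_moves:
  steps:
    - [[-0.9,-0.05,0.23,0.96,0,0,0],[-0.9,-0.07,0.29,0.95,0,0,0],[-0.9,-0.08,0.36,0.92,0,0,0],[-0.9,-0.1,0.42,0.89,0,0,0],[-0.9,-0.11,0.48,0.86,0,0,0],[-0.9,-0.12,0.54,0.82,0,0,0]]

```text
clock: 6.15
tcp_pos: [649.4, -4.5, 268.6]
orientation: [-0.717, 1.567, -0.494]
force: [9.1, -2.8, -4.0]
grip_width: 10.3
```

```bash
python3 - <<'E'
from h import *
o,R=st()
S=manip.capture('scene')
crop('scene',S,180,120,400,280,3.6,"s5")
E
```

```text
t 6.15 tcp [649.4  -4.5 268.6] xtool [ 0.004 -0.002 -1.   ] yjaw deg 102.8 F [ 9.1 -2.8 -4. ] M [-0.68 -1.51  0.17] w 10.3 q [-0.02  0.42  1.54 -0.    1.17 -1.82]
```

View pics/s5.png

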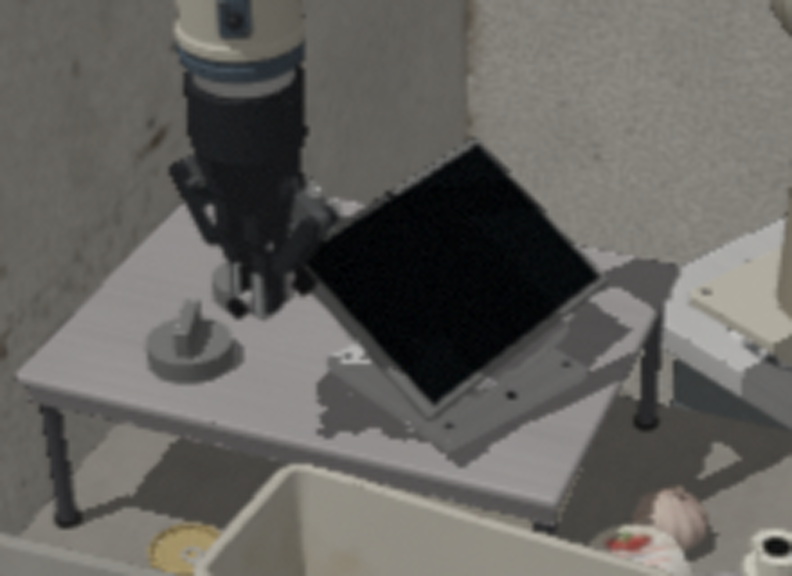

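apply_moves:
  steps:
    - [[-0.9,-0.13,0.59,0.78,0,0,0],[-0.9,-0.15,0.65,0.74,0,0,0],[-0.9,-0.16,0.69,0.69,0,0,0],[-0.9,-0.17,0.74,0.64,0,0,0],[-0.9,-0.18,0.78,0.58,0,0,0],[-0.9,-0.19,0.82,0.52,0,0,0],[-0.9,0,0,0,0,0,0]]

```text
clock: 6.9
tcp_pos: [640.0, 39.4, 309.4]
orientation: [-0.398, 1.565, -0.174]
force: [6.3, -1.0, 3.1]
grip_width: 10.7
```

```bash
python3 - <<'E'
from h import *
o,R=st()
S,T=manip.capture('scene'),manip.capture('top')
np.save("pics/S6.npy",S);np.save("pics/T6.npy",T)
crop('scene',S,180,90,400,280,3.6,"s6");crop('top',T,270,130,550,340,2.8,"t6")
E
```

```text
t 6.90 tcp [640.   39.4 309.4] xtool [ 0.006 -0.001 -1.   ] yjaw deg 102.9 F [ 6.3 -1.   3.1] M [-0.19 -1.01  0.43] w 10.7 q [ 0.04  0.37  1.52 -0.    1.24 -1.75]
```

View pics/s6.png

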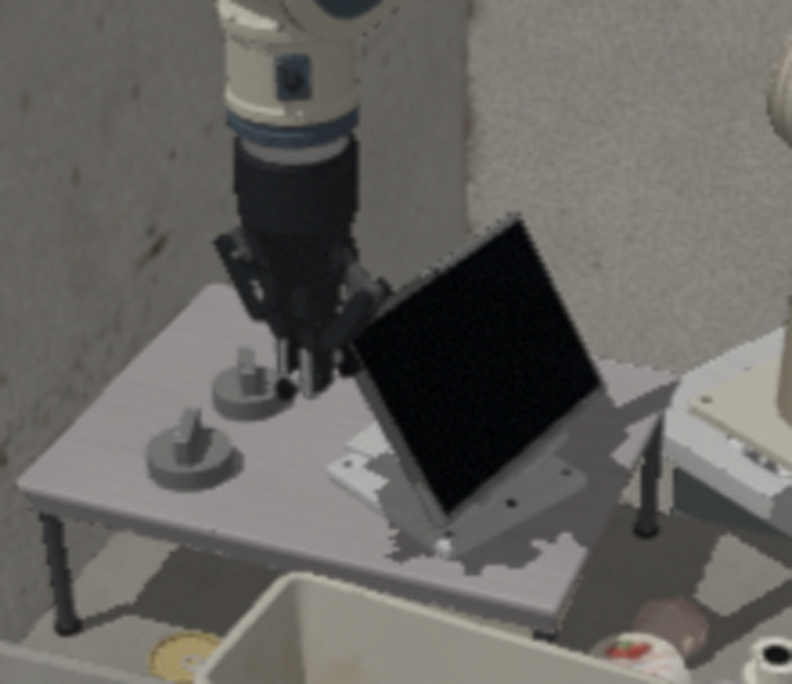

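View pics/t6.png

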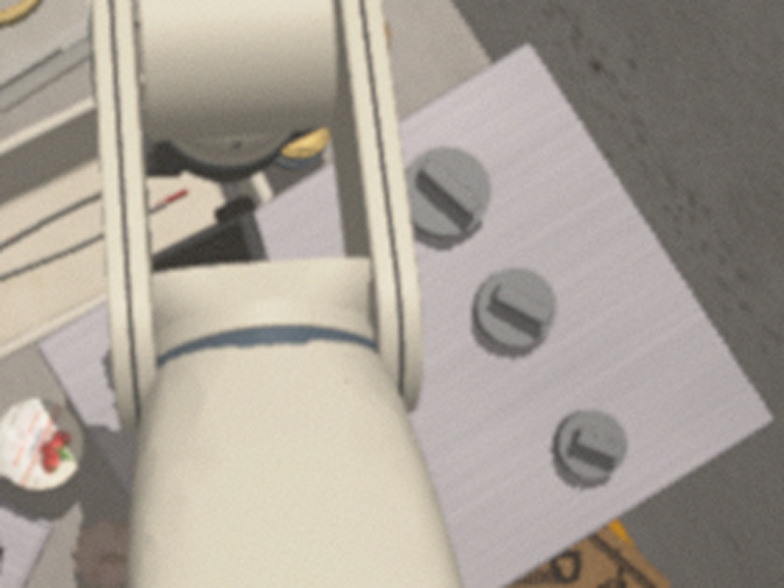

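```bash
cat > fit.py <<'E'
from seg import *
np.set_printoptions(precision=2,suppress=True)
k=np.ones((5,5),np.uint8)
f=lambda m:cv2.morphologyEx(cv2.morphologyEx(m.astype(np.uint8),cv2.MORPH_CLOSE,k),cv2.MORPH_OPEN,k)
def best(im,roi,thr): return max(blobs(im,roi,thr,8),key=lambda x:x[0])
def scr(ax,phi,th,g,off=0):
    p=phi;xh=np.array([np.cos(p),np.sin(p),0]);yh=np.array([-np.sin(p),np.cos(p),0]);z=np.array([0,0,1])
    u=xh*np.cos(th)+z*np.sin(th); n=-xh*np.sin(th)+z*np.cos(th)
    H=np.r_[ax,203]-60*xh
    a,b,c=g
    return np.array([H+u*b+yh*c+n*5,H+u*b-yh*c+n*5,H+u*a-yh*c+n*5,H+u*a+yh*c+n*5])
def match(Q,P): # reorder Q cyclic to P
    b=None
    for Qx in(Q,Q[::-1]):
        for i in range(4):
            r=np.roll(Qx,i,0);e=((r-P)**2).sum()
            if b is None or e<b[0]:b=(e,r)
    return b[1]
E
python3 - <<'E'
from fit import *
S0,T0=np.load("pics/scene0.npy"),np.load("pics/top0.npy");S6=np.load("pics/S6.npy")
q0s=quad(f(best(S0,(240,165,360,245),75)[2]));q0t=quad(f(best(T0,(318,200,420,335),75)[2]))
x0,y0=180,90
m=best(S6,(278,140,352,240),40)[2]; 
q1=quad(f(m));print(q1,(q1-[180,90])*3.6)
obs=[('scene',q0s,0),('top',q0t,0),('scene',q1,1)]
def parts(p):return p[:2],[(p[2],p[3]),(p[4],p[5])],p[6:9],p[9:]
def res(p):
    ax,st_,g,cor=parts(p);r=[]
    for n,q,i in obs:
        P=proj(n,scr(ax,*st_[i],g)); c=cor[:2] if n=='scene' else cor[2:]
        r.append((match(q,P)-P-c).ravel())
    r.append((np.array([g[0]-8,g[1]-144,g[2]-102]))/3.); r.append([(g[0]+g[1]-152)/1.5]); r.append(cor/1.0)
    return np.concatenate(r)
s=least_squares(res,[493,17,np.radians(-89),.2,np.radians(-77),1.05,8,144,102,0,0,0,0],loss='soft_l1')
p=s.x;print("ax",p[:2],"phi0 %.1f th0 %.3f phi1 %.1f th1 %.3f"%(np.degrees(p[2]),p[3],np.degrees(p[4]),p[5]),p[6:]);print(s.fun[:24].reshape(-1,4,2))
J=np.linalg.inv(s.jac.T@s.jac);print("sd",np.sqrt(np.diag(J))[:6]*[1,1,57,1,57,1])
E
```

```text
[[324.16 151.19]
 [346.13 196.79]
 [302.89 232.96]
 [276.36 182.44]] [[518.98 220.3 ]
 [598.08 384.43]
 [442.39 514.67]
 [346.89 332.79]]
ax [493.57  16.43] phi0 -89.0 th0 0.221 phi1 -75.0 th1 0.988 [  8.01 144.   101.58   0.34   0.2    0.31  -0.01]
[[[-0.42  0.44]
  [ 0.17 -0.51]
  [ 0.97  0.02]
  [-0.75  0.07]]

 [[-0.46  0.14]
  [-0.13 -0.52]
  [ 0.28 -0.08]
  [ 0.69  0.44]]

 [[-0.28 -0.85]
  [ 0.05  0.13]
  [ 0.09  0.28]
  [ 0.71  0.45]]]
sd [1.88 2.14 0.44 0.02 0.91 0.02]
```

```bash
python3 - <<'E'
from h import *
S=np.load("pics/S6.npy")
crop('scene',S,268,140,358,240,6,"s6b")
E
```

```text
(no output)
```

View pics/s6b.png

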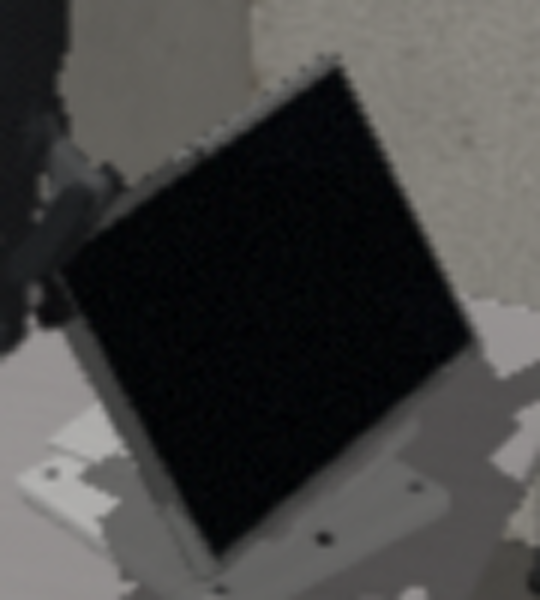

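```bash
cat > fit2.py <<'E'
from fit import *
S0,T0=np.load("pics/scene0.npy"),np.load("pics/top0.npy")
q0s=quad(f(best(S0,(240,165,360,245),75)[2]));q0t=quad(f(best(T0,(318,200,420,335),75)[2]))
c6=lambda p:(np.array(p,float)+.5)/6-.5+[268,140]
q1=c6([(340,68),(470,342),(218,558),(65,268)])
obs=[('scene',q0s,0),('top',q0t,0),('scene',q1,1)]
scr_px=c6([(415,487),(220,590),(50,472)]);dot=c6([(323,538)])[0]
def res(p):
    ax=p[:2];st_=[(p[2],p[3]),(p[4],p[5])];g=p[6:9];cor=p[9:13];psi,sx,zb,dx=p[13:17];r=[]
    for n,q,i in obs:
        P=proj(n,scr(ax,*st_[i],g)); c=cor[:2] if n=='scene' else cor[2:]
        r.append((match(q,P)-P-c).ravel())
    xh=np.array([np.cos(psi),np.sin(psi),0]);yh=np.array([-np.sin(psi),np.cos(psi),0]);B=np.r_[ax,zb]
    W=[B-xh*sx-yh*sx,B-xh*sx+yh*sx,B+xh*sx+yh*sx,B-xh*dx]
    r.append((np.vstack([scr_px,dot])-proj('scene',W)-cor[:2]).ravel())
    r.append((np.array([g[0]-8,g[1]-144,g[2]-102]))/3.); r.append([(g[0]+g[1]-152)/1.5]); r.append(cor/1.0)
    return np.concatenate(r)
s=least_squares(res,[493,17,np.radians(-89),.2,np.radians(-77),1.05,8,144,102,0,0,0,0,np.radians(-89),58,165,62],loss='soft_l1')
p=s.x;print("ax",p[:2],"phi0 %.1f th0 %.3f phi1 %.1f th1 %.3f"%(np.degrees(p[2]),p[3],np.degrees(p[4]),p[5]),p[6:13],"base psi %.1f"%np.degrees(p[13]),p[14:]);print(s.fun[:32].reshape(-1,4,2))
J=np.linalg.pinv(s.jac.T@s.jac);print("sd",np.sqrt(np.diag(J))[[0,1,2,3,4,5,13]]*[1,1,57,1,57,1,57])
t=np.array([421.5,329])-p[:2];print("wanted phi",np.degrees(np.arctan2(t[1],t[0]))-180)
E
python3 fit2.py
```

```text
ax [493.6   16.44] phi0 -89.0 th0 0.226 phi1 -73.4 th1 1.010 [  8.35 143.58 101.63   0.38   0.41   0.38   0.01] base psi -88.2 [ 57.91 170.36  59.59]
[[[-0.56  0.33]
  [-0.01 -0.59]
  [ 1.   -0.1 ]
  [-0.7  -0.07]]

 [[-0.22  0.2 ]
  [ 0.07 -0.57]
  [ 0.05 -0.12]
  [ 0.5   0.47]]

 [[-0.06  0.41]
  [ 0.1   0.01]
  [ 0.38  0.54]
  [ 0.4  -0.13]]

 [[-0.1   0.01]
  [-0.01  0.15]
  [ 0.   -0.08]
  [ 0.06 -0.09]]]
sd [1.89 2.15 0.43 0.02 0.84 0.02 1.4 ]
wanted phi -77.01134503985396
```

apply_moves:
  steps:
    - [[-0.4,0,0,0,0,0,0],[0.2,0,0,0,0,0,0],[0.2,0,0,0,0,0,0],[0.2,0,0,0,0,0,0],[0.2,0,0,2.5,0,0,0],[0.2,0,0,4,0,0,0],[0.2,0,0,4,0,0,0],[0.2,0,1,3,0,0,0]]

```text
clock: 7.8
tcp_pos: [638.2, 48.9, 445.4]
orientation: [-0.367, 1.569, -0.144]
force: [1.3, 0.7, 0.3]
grip_width: 51.5
```

apply_moves:
  steps:
    - [[0.2,-1.5,4,0,0,0,0],[0.2,-2,4,0,0,0,0],[0.2,-2,4,0,0,0,0],[0.2,-2,4,0,0,0,0],[0.2,-2,4,0,0,0,0],[0.2,-2,4,0,0,0,0],[0.2,-2,4,0,0,0,0],[0.2,-2,4,0,0,0,0]]

```text
clock: 8.6
tcp_pos: [481.9, 370.9, 442.7]
orientation: [-2.643, 1.57, -2.418]
force: [-0.4, -0.4, 0.8]
grip_width: 51.0
```

```bash
python3 - <<'E'
from h import *
o,R=st()
S,T=manip.capture('scene'),manip.capture('top')
np.save("pics/S7.npy",S);np.save("pics/T7.npy",T)
crop('scene',S,180,90,400,280,3.6,"s7");crop('top',T,270,130,550,340,2.8,"t7")
E
```

```text
t 8.60 tcp [481.9 370.9 442.7] xtool [-0. -0. -1.] yjaw deg 102.9 F [-0.4 -0.4  0.8] M [ 0.04  0.02 -0.  ] w 51.0 q [ 0.64  0.23  1.42 -0.    1.49 -1.16]
```

View pics/s7.png

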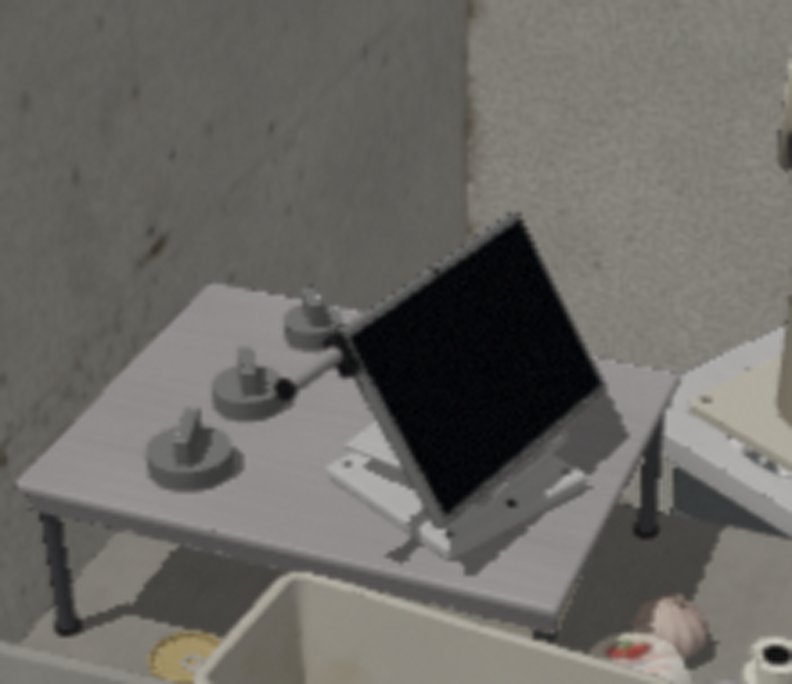

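View pics/t7.png

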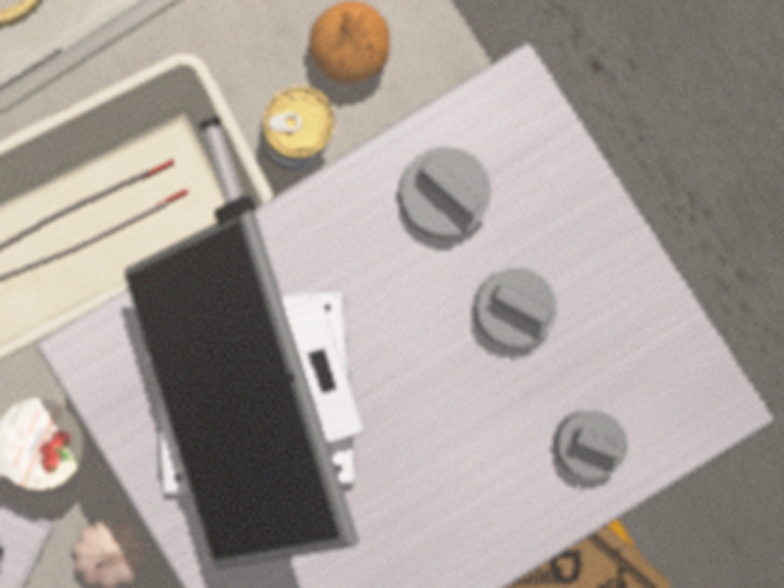

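```bash
python3 - <<'E'
from h import *
S=np.load("pics/S7.npy");T=np.load("pics/T7.npy")
crop('scene',S,268,140,358,245,5.5,"s7b");crop('top',T,305,160,405,335,3.4,"t7b")
E
```

```text
(no output)
```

View pics/s7b.png

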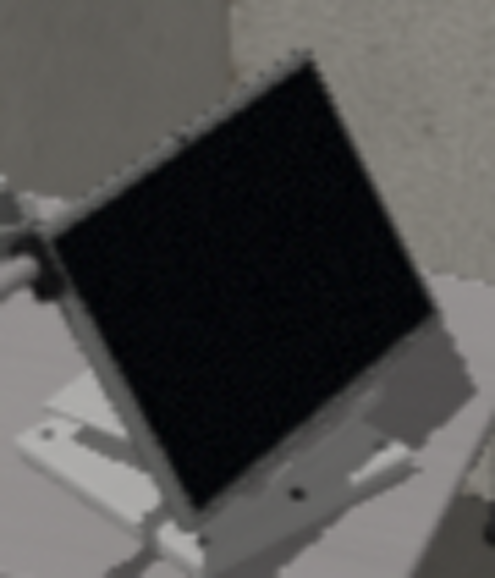

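View pics/t7b.png

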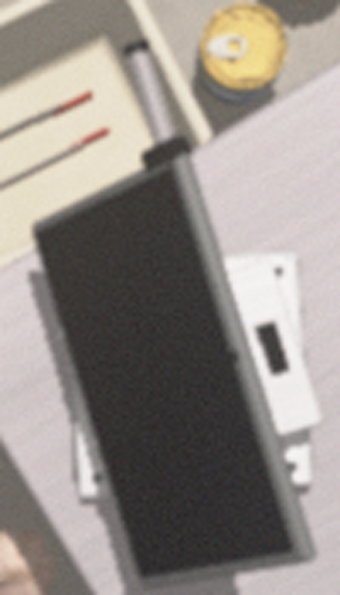

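```bash
cat > fit3.py <<'E'
from fit import *
S0,T0=np.load("pics/scene0.npy"),np.load("pics/top0.npy")
cc=lambda p,s,x,y:(np.array(p,float)+.5)/s-.5+[x,y]
q0s=quad(f(best(S0,(240,165,360,245),75)[2]));q0t=quad(f(best(T0,(318,200,420,335),75)[2]))
q1s=cc([(311,64),(434,312),(199,508),(57,240)],5.5,268,140)
q1t=cc([(181,165),(296,550),(142,577),(42,232)],3.4,305,160)
obs=[('scene',q0s,0),('top',q0t,0),('scene',q1s,1),('top',q1t,1)]
bs=cc([(383,442),(203,541),(47,434)],5.5,268,140);dot=cc([(297,494)],5.5,268,140)[0]
bt=cc([(97,478),(278,271),(292,467)],3.4,305,160) # (-,-),(+,+),(+,-)
def res(p):
    ax=p[:2];st_=[(p[2],p[3]),(p[4],p[5])];g=p[6:9];cor=p[9:13];psi,sx,zb,dx=p[13:17];r=[]
    for n,q,i in obs:
        P=proj(n,scr(ax,*st_[i],g)); c=cor[:2] if n=='scene' else cor[2:]
        r.append((match(q,P)-P-c).ravel())
    xh=np.array([np.cos(psi),np.sin(psi),0]);yh=np.array([-np.sin(psi),np.cos(psi),0]);B=np.r_[ax,zb]
    W=[B-xh*sx-yh*sx,B-xh*sx+yh*sx,B+xh*sx+yh*sx,B-xh*dx]
    r.append((np.vstack([bs,dot])-proj('scene',W)-cor[:2]).ravel())
    W=[B-xh*sx-yh*sx,B+xh*sx+yh*sx,B+xh*sx-yh*sx]
    r.append((bt-proj('top',W)-cor[2:]).ravel())
    r.append((np.array([g[0]-8,g[1]-144,g[2]-102]))/3.); r.append([(g[0]+g[1]-152)/1.5]); r.append(cor/1.0)
    return np.concatenate(r)
s=least_squares(res,[493,17,np.radians(-89),.2,np.radians(-77),1.05,8,144,102,0,0,0,0,np.radians(-89),58,165,62],loss='soft_l1')
p=s.x;print("ax",p[:2],"phi0 %.1f th0 %.3f phi1 %.1f th1 %.3f"%(np.degrees(p[2]),p[3],np.degrees(p[4]),p[5]),p[6:13],"base psi %.1f"%np.degrees(p[13]),p[14:]);print(s.fun[:46].reshape(-1,2).T)
J=np.linalg.pinv(s.jac.T@s.jac);print("sd",np.sqrt(np.diag(J))[[0,1,2,3,4,5,13]]*[1,1,57,1,57,1,57])
t=np.array([421.5,329])-p[:2];print("wanted phi",np.degrees(np.arctan2(t[1],t[0]))-180)
# handle
cor=p[9:13]
for nm,q in(("scene",cc([(285,388),(348,355)],3.6,180,90)),("top",cc([(138,48),(168,155)],3.4,305,160))): print(nm,q)
print("handle tri",tri(cc([(285,388),(348,355)],3.6,180,90),cc([(138,48),(168,155)],3.4,305,160)))
E
python3 fit3.py
```

```text
ax [493.04  16.17] phi0 -89.0 th0 0.213 phi1 -75.1 th1 0.956 [  8.13 143.92 101.89   0.69   0.05   0.29  -0.29] base psi -88.0 [ 57.97 168.9   59.2 ]
[[-0.76 -0.28  0.51 -1.07 -0.6  -0.31  0.05  0.51  2.21  0.67  0.04  1.43
   0.65  0.43 -0.18  0.22 -0.02 -0.31 -0.17 -0.13  0.02 -0.22 -0.18]
 [ 0.33 -0.54  0.34  0.31  0.25 -0.64 -0.24  0.61 -0.25 -0.02  0.14 -0.26
  -0.66  0.18  0.6  -0.14 -0.68  0.2   0.13  0.2  -0.17 -0.21  0.1 ]]
sd [1.87 1.99 0.46 0.02 0.49 0.01 0.73]
wanted phi -77.11943799913911
scene [[258.81 197.42]
 [276.31 188.25]]
top [[345.24 173.76]
 [354.06 205.24]]
handle tri [[659.61  43.51 319.13   2.64]
 [601.98  30.81 315.84   6.49]]
```

```bash
cat > edge.py <<'E'
from fit import *
from scipy.ndimage import map_coordinates,gaussian_filter
def gray(im):return gaussian_filter(cv2.cvtColor(im,cv2.COLOR_RGB2GRAY).astype(float),.7)
def edge_pts(g,a,b,cen,sgn,rng=5,n=25,lo=.08,hi=.92):
    """image pts on an edge near segment a-b. sgn=+1: brighter on the side away from cen"""
    a,b,cen=map(np.asarray,(a,b,cen));d=(b-a)/np.linalg.norm(b-a);nn=np.array([-d[1],d[0]])
    if nn@((a+b)/2-cen)<0:nn=-nn
    t=np.linspace(lo,hi,n)[:,None];B=a+t*(b-a);s=np.arange(-rng,rng+.01,.2)
    X=B[:,None]+s[None,:,None]*nn
    v=map_coordinates(g,[X[...,1],X[...,0]],order=1)
    gr=np.gradient(v,.2,axis=1)*sgn
    k=gr.argmax(1);out=[]
    for i,j in enumerate(k):
        if gr[i,j]<4 or j in(0,len(s)-1):continue
        w=slice(max(0,j-6),j+7);ww=np.clip(gr[i,w],0,None)
        out.append((B[i]+nn*(s[w]*ww).sum()/ww.sum(),nn))
    return out
E
cat > fit4.py <<'E'
from edge import *
G={0:{'scene':gray(np.load("pics/scene0.npy")),'top':gray(np.load("pics/top0.npy"))},1:{'scene':gray(np.load("pics/S7.npy")),'top':gray(np.load("pics/T7.npy"))}}
# params: 0:2 axis,2,3 phi0 th0,4,5 phi1 th1,6:9 screen, 9:15 scene corr(rot3 deg, t3 mm),15:21 top corr, 21:24 riser x,y,yaw
T0={n:np.linalg.inv(C[n]['cam_to_world']) for n in C}
def pj(n,P,c):
    k,d=K(n);M=C[n]['cam_to_world'].copy();M[:3,:3]=M[:3,:3]@Ro.from_rotvec(np.radians(c[:3])).as_matrix();M[:3,3]+=c[3:]
    T=np.linalg.inv(M);return cv2.projectPoints(np.asarray(P,float),cv2.Rodrigues(T[:3,:3])[0],T[:3,3],k,d)[0].reshape(-1,2)
def rect(x,y,a,L,W,z):
    c,s=np.cos(a),np.sin(a);return np.array([[x+c*u*L/2-s*v*W/2,y+s*u*L/2+c*v*W/2,z]for u,v in((1,1),(1,-1),(-1,-1),(-1,1))])
pots_s=np.array([[395.5,271.4],[408.3,296.5],[422.4,323.9]]);pots_t=np.array([[255.2,327.1],[215.9,306.6],[178.1,287.1]])
cc=lambda p,s,x,y:(np.array(p,float)+.5)/s-.5+[x,y]
bs=cc([(383,442),(203,541),(47,434),(297,494)],5.5,268,140)
bt=cc([(97,478),(278,271),(292,467)],3.4,305,160)
def quads(p):
    q=[]
    cor={'scene':p[9:15],'top':p[15:21]}
    for i in(0,1):
        for n in('scene','top'): q.append((i,n,lambda p,i=i:scr(p[:2],p[2+2*i],p[3+2*i],p[6:9]),1,(0,1,2,3)))
    q.append((0,'scene',lambda p:rect(*p[21:24],430,330,155),-1,(0,1,2,3)))
    q.append((0,'top',lambda p:rect(*p[21:24],430,330,155),-1,(0,1,2,3)))
    q.append((0,'top',lambda p:rect(*p[24:27],300,90,6),-1,(0,1,2,3)))
    q.append((0,'scene',lambda p:rect(*p[24:27],300,90,6),-1,(0,1,2,3)))
    return q
def cr(p,n):return p[9:15] if n=='scene' else p[15:21]
p=np.r_[493,17,np.radians(-89),.21,np.radians(-76),1.0,8,144,102,np.zeros(12),(745+264)/2.,(-198+27)/2.,np.radians(120),421.5,329,np.radians(61.7), np.radians(-88),58,169,59.5, 376.2,245.5,422.9,331.8,468,416]
SC=.7
for it in range(8):
    D=[]
    for i,n,fn,sg,ed in quads(p):
        P=pj(n,fn(p),cr(p,n));cen=P.mean(0)
        for e in ed:
            for x,nn in edge_pts(G[i][n],P[e],P[(e+1)%4],cen,sg,rng=6 if it<3 else 3): D.append((len(D),i,n,fn,e,x,nn))
    grp={}
    for d in D: grp.setdefault((d[1],d[2],id(d[3])),[]).append(d)
    def res(p):
        r=[]
        for kk,ds in grp.items():
            n=kk[1];P=pj(n,ds[0][3](p),cr(p,n))
            for d in ds:
                a,b=P[d[4]],P[(d[4]+1)%4];t=(b-a)/np.linalg.norm(b-a);m=np.array([-t[1],t[0]])
                r.append(((d[5]-a)@m)/SC/2.5)
        ax=p[:2];psi,sx,zb,dx=p[27:31];xh=np.array([np.cos(psi),np.sin(psi),0]);yh=np.array([-np.sin(psi),np.cos(psi),0]);B=np.r_[ax,zb]
        W=[B-xh*sx-yh*sx,B-xh*sx+yh*sx,B+xh*sx+yh*sx,B-xh*dx]
        r+=list(((bs-pj('scene',W,cr(p,'scene')))/.7).ravel())
        W=[B-xh*sx-yh*sx,B+xh*sx+yh*sx,B+xh*sx-yh*sx]
        r+=list(((bt-pj('top',W,cr(p,'top')))/.7).ravel())
        PP=np.c_[p[31:37].reshape(3,2),[74]*3]
        r+=list(((pots_s-pj('scene',PP,cr(p,'scene')))/.4).ravel())+list(((pots_t-pj('top',PP,cr(p,'top')))/.4).ravel())
        for c in(p[9:15],p[15:21]): r+=list(c[:3]/.15)+list(c[3:]/2.)
        g=p[6:9]; r+=[(g[0]-8)/3,(g[1]-144)/3,(g[2]-102)/3,(g[0]+g[1]-152)/1.]
        return np.array(r)
    s=least_squares(res,p,loss='soft_l1',x_scale='jac');p=s.x
J=np.linalg.pinv(s.jac.T@s.jac);sd=np.sqrt(np.diag(J))
print("npts",len(D),"cost",s.cost)
print("ax",p[:2],"phi0 %.2f th0 %.3f phi1 %.2f th1 %.3f"%(np.degrees(p[2]),p[3],np.degrees(p[4]),p[5]),p[6:9],"sd",sd[:6]*[1,1,57,1,57,1])
print("cam s",p[9:15],"t",p[15:21]);print("riser",p[21:23],np.degrees(p[23]),"tray",p[24:26],np.degrees(p[26]))
print("base",np.degrees(p[27]),sd[27]*57,p[28:31]);print("pots",p[31:])
for kk,ds in grp.items():
    n=kk[1];P=pj(n,ds[0][3](p),cr(p,n));e_={}
    for d in ds:
        a,b=P[d[4]],P[(d[4]+1)%4];t=(b-a)/np.linalg.norm(b-a);m=np.array([-t[1],t[0]]);e_.setdefault(d[4],[]).append((d[5]-a)@m)
    print(kk[:2],{e:(len(v),round(np.mean(v),2),round(np.std(v),2)) for e,v in e_.items()})
t=p[24:26]-p[:2];print("wanted phi",np.degrees(np.arctan2(t[1],t[0]))-180)
np.save("p.npy",p)
E
python3 fit4.py
```

```text
npts 734 cost 90.01480577025531
ax [494.29  14.56] phi0 -88.98 th0 0.215 phi1 -74.21 th1 0.978 [  8.28 147.04 103.9 ] sd [3.37 2.6  0.42 0.01 0.39 0.01]
cam s [ 0.09 -0.13  0.07  1.81  0.6   1.07] t [ 0.09  0.11 -0.04 -1.81 -0.6   5.7 ]
riser [500.17 -96.81] 119.96970803558041 tray [423.13 328.  ] 63.11289760635902
base -88.019964908567 0.625115543369651 [ 58.5  171.2   59.02]
pots [376.61 242.35 423.65 329.07 468.97 413.44]
(0, 'scene') {0: (25, np.float64(0.02), np.float64(0.21)), 1: (25, np.float64(-0.05), np.float64(0.29)), 2: (25, np.float64(0.91), np.float64(0.09)), 3: (25, np.float64(0.48), np.float64(0.21))}
(0, 'top') {0: (24, np.float64(-0.11), np.float64(0.15)), 1: (25, np.float64(0.32), np.float64(0.27)), 2: (25, np.float64(0.26), np.float64(0.23)), 3: (25, np.float64(0.44), np.float64(0.59))}
(1, 'scene') {0: (25, np.float64(0.2), np.float64(0.29)), 1: (25, np.float64(-0.26), np.float64(0.13)), 2: (25, np.float64(0.04), np.float64(0.12)), 3: (25, np.float64(0.54), np.float64(0.2))}
(1, 'top') {0: (25, np.float64(-0.56), np.float64(0.45)), 1: (16, np.float64(-0.08), np.fl
[... 206 characters left out ...]
)), 2: (25, np.float64(0.43), np.float64(0.22)), 3: (15, np.float64(0.36), np.float64(0.2))}
(0, 'top') {0: (25, np.float64(0.37), np.float64(0.26)), 1: (18, np.float64(1.18), np.float64(0.77)), 2: (25, np.float64(0.21), np.float64(0.13)), 3: (25, np.float64(0.02), np.float64(0.2))}
(0, 'top') {0: (16, np.float64(1.56), np.float64(0.93)), 1: (21, np.float64(1.08), np.float64(1.04)), 2: (25, np.float64(0.79), np.float64(0.21)), 3: (20, np.float64(0.86), np.float64(0.59))}
(0, 'scene') {0: (24, np.float64(-0.11), np.float64(0.78)), 1: (25, np.float64(0.09), np.float64(0.85)), 2: (15, np.float64(-0.66), np.float64(1.37)), 3: (16, np.float64(0.06), np.float64(1.9))}
wanted phi -77.20881217984343
```

```bash
python3 - <<'E'
import re
src=open('fit4.py').read().split("SC=.7")[0]
exec(src)
p=np.load('p.npy')
def line(g,n,a,b,cen,sg,z):
    e=edge_pts(g,a,b,cen,sg,rng=5,n=40,lo=.1,hi=.9)
    X=np.array([x for x,_ in e]);W=onz(n,X,z)
    vx,vy,x,y=cv2.fitLine(W[:,:2].astype(np.float32),cv2.DIST_HUBER,0,.01,.01).ravel()
    h=np.degrees(np.arctan2(vy,vx));d=(W[:,:2]-[x,y])@[-vy,vx]
    return (h+90)%180-90,d.std(),len(X),(x,y)
for i in(0,1):
    for n in('scene','top'):
        P3=scr(p[:2],p[2+2*i],p[3+2*i],p[6:9]);P=proj(n,P3)
        print(i,n,"free edge y-heading",line(G[i][n],n,P[0],P[1],P.mean(0),1,P3[0,2]),"hinge",line(G[i][n],n,P[2],P[3],P.mean(0),1,P3[2,2]))
R=[ (0,'top'),(0,'scene')]
for n in('top','scene'):
    P3=rect(*p[21:24],430,330,155);P=proj(n,P3)
    for e in range(4): print(n,'riser',e,line(G[0][n],n,P[e],P[(e+1)%4],P.mean(0),-1,155))
E
```

```text
0 scene free edge y-heading (np.float32(0.7008362), np.float64(0.9369125317831539), 40, (np.float32(505.00797), np.float32(-61.44594))) hinge (np.float32(0.9696655), np.float64(0.38756270289672445), 40, (np.float32(497.4263), np.float32(69.35298)))
0 top free edge y-heading (np.float32(1.0637283), np.float64(1.762282972530625), 40, (np.float32(490.38867), np.float32(-64.76172))) hinge (np.float32(1.0356216), np.float64(0.4126942427098459), 38, (np.float32(476.14557), np.float32(69.31299)))
1 scene free edge y-heading (np.float32(15.523735), np.float64(0.42588640593488275), 40, (np.float32(502.46283), np.float32(5.355713))) hinge (np.float32(15.760979), np.float64(0.3699826758098811), 40, (np.float32(483.58084), np.float32(78.65816)))
1 top free edge y-heading (np.float32(16.406776), np.float64(4.229595415465916), 37, (np.float32(498.23874), np.float32(-9.81071))) hinge (np.float32(15.663994), np.float64(0.48693694017524364), 40, (np.float32(473.371), np.float32(75.27176)))
top riser 0 (np.float32(29.879257), np.float64(0.4063251921784006), 40, (np.float32(390.346), np.float32(89.6797)))
top riser 1 (np.float32(-60.6042), np.float64(1.643640040570264), 27, (np.float32(673.5368), np.float32(-69.4742)))
top riser 2 (np.float32(29.997543), np.float64(0.263262615945206), 40, (np.float32(603.0248), np.float32(-279.914)))
top riser 3 (np.float32(-59.95819), np.float64(0.2812094387411389), 40, (np.float32(354.5032), np.float32(-169.31407)))
scene riser 0 (np.float32(30.142563), np.float64(2.316992744746979), 38, (np.float32(412.1067), np.float32(105.74186)))
scene riser 1 (np.float32(-59.98125), np.float64(0.5808762875806369), 40, (np.float32(644.0338), np.float32(-2.5829508)))
scene riser 2 (np.float32(30.093483), np.float64(0.87443790261246), 40, (np.float32(634.6933), np.float32(-257.27817)))
scene riser 3 (np.float32(-60.228783), np.float64(4.923129381285753), 24, (np.float32(366.5762), np.float32(-183.8368)))
```

```bash
python3 - <<'E'
import path; path.ax[:]=[493.5,16.2]
from path import *
np.set_printoptions(precision=1,suppress=True)
a=hp(-74.4,.98,146);b=hp(-77.2,1.05,146);print(a,b,b-a)
o,R=st();print(a-o['tcp_pos'])
E
```

```text
[639.   38.1 319.3] [638.   39.1 324.4] [-0.9  1.   5.2]
t 8.70 tcp [480.4 373.6 442.4] xtool [-0.  0. -1.] yjaw deg 103.2 F [ 0.2 -0.6  0.3] M [-0.   0.1 -0. ] w 51.2 q [ 0.6  0.2  1.4  0.   1.5 -1.2]
[ 158.5 -335.4 -123.2]
```

apply_moves:
  steps:
    - [[0.2,2,-4.2,0,0,0,2.5],[0.2,2,-4.2,0,0,0,0],[0.2,2,-4.2,0,0,0,0],[0.2,2,-4.2,0,0,0,0],[0.2,2,-4.2,0,0,0,0],[0.2,2,-4.2,0,0,0,0],[0.2,2,-4.2,0,0,0,0],[0.2,1.8,-4.1,0,0,0,0]]
  force: 90

```text
clock: 9.5
tcp_pos: [641.5, 31.8, 442.7]
orientation: [-2.826, 1.57, -2.558]
force: [0.4, 0.1, -0.4]
grip_width: 51.1
```

apply_moves:
  steps:
    - [[0.2,0,0,0,0,0,0],[0.2,0,0,0,0,0,0]]

```text
clock: 9.7
tcp_pos: [641.0, 33.0, 442.2]
orientation: [2.765, 1.57, 3.031]
force: [0.1, 0.3, -0.6]
grip_width: 51.2
```

```bash
python3 - <<'E'
from h import *
o,R=st();print(np.array([639,38.1,302])-o['tcp_pos'])
E
```

```text
t 9.70 tcp [641.   33.  442.2] xtool [-0.001  0.    -1.   ] yjaw deg 105.2 F [ 0.1  0.3 -0.6] M [-0.01  0.02 -0.05] w 51.2 q [ 0.03  0.29  1.34  0.    1.51 -1.8 ]
[  -2.01310554    5.08150064 -140.22126113]
```

apply_moves:
  steps:
    - [[0.2,-0.2,0.5,-4,0,0,0],[0.2,0,0,-4,0,0,0],[0.2,0,0,-4,0,0,0],[0.2,0,0,-2,0,0,0],[-0.4,0,0,0,0,0,0],[-0.9,0,0,0,0,0,0],[-0.9,0,0,0,0,0,0],[-0.9,0,0,0,0,0,0]]

```text
clock: 10.5
tcp_pos: [640.0, 40.1, 305.0]
orientation: [-0.162, 1.567, 0.107]
force: [-0.1, 0.3, 2.2]
grip_width: 9.0
```

```bash
python3 - <<'E'
from h import *
o,R=st()
E
```

```text
t 10.50 tcp [640.   40.1 305. ] xtool [ 0.004  0.    -1.   ] yjaw deg 105.4 F [-0.1  0.3  2.2] M [ 0.11 -0.07  0.11] w 9.0 q [ 0.04  0.38  1.53  0.    1.24 -1.8 ]
```

apply_moves:
  steps:
    - [[-0.9,-0.04,0.05,0.3,0,0,-1.4],[-0.9,-0.05,0.05,0.3,0,0,-1.4],[-0.9,0,0,0,0,0,0],[-0.9,0,0,0,0,0,0]]

```text
clock: 10.9
tcp_pos: [639.1, 40.4, 309.2]
orientation: [-0.426, 1.569, -0.207]
force: [5.2, 0.1, -3.7]
grip_width: 9.1
```

```bash
python3 - <<'E'
from h import *
o,R=st()
E
```

```text
t 10.90 tcp [639.1  40.4 309.2] xtool [ 0.002 -0.    -1.   ] yjaw deg 102.5 F [ 5.2  0.1 -3.7] M [-0.32 -0.92  0.27] w 9.1 q [ 0.04  0.37  1.52 -0.    1.25 -1.74]
```

apply_moves:
  steps:
    - [[-0.4,0,0,0,0,0,0],[0.2,0,0,0,0,0,0],[0.2,0,0,0,0,0,0],[0.2,0,0,2.5,0,0,0],[0.2,0,0,5,0,0,0],[0.2,0,0,5,0,0,0],[0.2,0,2,2,0,0,0],[0.2,-1,4,0,0,0,0]]

```text
clock: 11.7
tcp_pos: [630.0, 99.4, 458.9]
orientation: [-0.158, 1.563, 0.058]
force: [0.9, 1.3, -0.9]
grip_width: 51.4
```

apply_moves:
  steps:
    - [[0.2,-2,4.3,0,0,0,0],[0.2,-2,4.3,0,0,0,0],[0.2,-2,4.3,0,0,0,0],[0.2,-2,4.3,0,0,0,0],[0.2,-2,4.3,0,0,0,0],[0.2,-2,4.3,0,0,0,0],[0.2,-2,4.3,0,0,0,0]]

```text
clock: 12.4
tcp_pos: [486.9, 403.1, 454.3]
orientation: [0.736, 1.571, 0.956]
force: [-0.2, -1.0, 0.2]
grip_width: 51.4
```

```bash
python3 - <<'E'
from h import *
o,R=st()
S,T=manip.capture('scene'),manip.capture('top')
np.save("pics/S8.npy",S);np.save("pics/T8.npy",T)
crop('scene',S,180,90,400,280,3.6,"s8");crop('top',T,270,130,550,340,2.8,"t8")
E
sed -e 's/S7.npy/S8.npy/;s/T7.npy/T8.npy/' fit4.py > fit5.py; sed -i 's/radians(-76),1.0,/radians(-77),1.03,/' fit5.py; python3 fit5.py | egrep "ax|wanted|base"
sed -n '/^/p' fit5.py >/dev/null
cat > head.py <<'E'
import sys
src=open('fit5.py').read().split("SC=.7")[0].replace('S8.npy',sys.argv[1]).replace('T8.npy',sys.argv[2])
exec(src)
p=np.load('p.npy')
def line(g,n,a,b,cen,sg,z):
    e=edge_pts(g,a,b,cen,sg,rng=5,n=40,lo=.1,hi=.9)
    X=np.array([x for x,_ in e]);W=onz(n,X,z)
    vx,vy,x,y=cv2.fitLine(W[:,:2].astype(np.float32),cv2.DIST_HUBER,0,.01,.01).ravel()
    h=np.degrees(np.arctan2(vy,vx));d=(W[:,:2]-[x,y])@[-vy,vx]
    return round(float((h+90)%180-90),2),d.std().round(2),len(X)
for n in('scene','top'):
        P3=scr(p[:2],p[4],p[5],p[6:9]);P=proj(n,P3)
        print(n,"free edge y-heading",line(G[1][n],n,P[0],P[1],P.mean(0),1,P3[0,2]),"hinge",line(G[1][n],n,P[2],P[3],P.mean(0),1,P3[2,2]))
E
python3 head.py S8.npy T8.npy
```

```text
t 12.40 tcp [486.9 403.1 454.3] xtool [ 0.  0. -1.] yjaw deg 102.6 F [-0.2 -1.   0.2] M [-0.04 -0.   -0.06] w 51.4 q [ 0.67  0.27  1.34  0.    1.52 -1.12]
ax [494.18  14.26] phi0 -88.96 th0 0.215 phi1 -76.07 th1 1.030 [  8.21 146.94 103.89] sd [3.34 2.6  0.42 0.01 0.39 0.01]
base -88.01713826522577 0.6184053440666422 [ 58.5  171.11  58.98]
wanted phi -77.16099809388403
scene free edge y-heading (13.95, np.float64(0.66), 40) hinge (13.9, np.float64(0.36), 40)
top free edge y-heading (14.37, np.float64(3.95), 40) hinge (13.77, np.float64(0.36), 38)
```

View pics/s8.png

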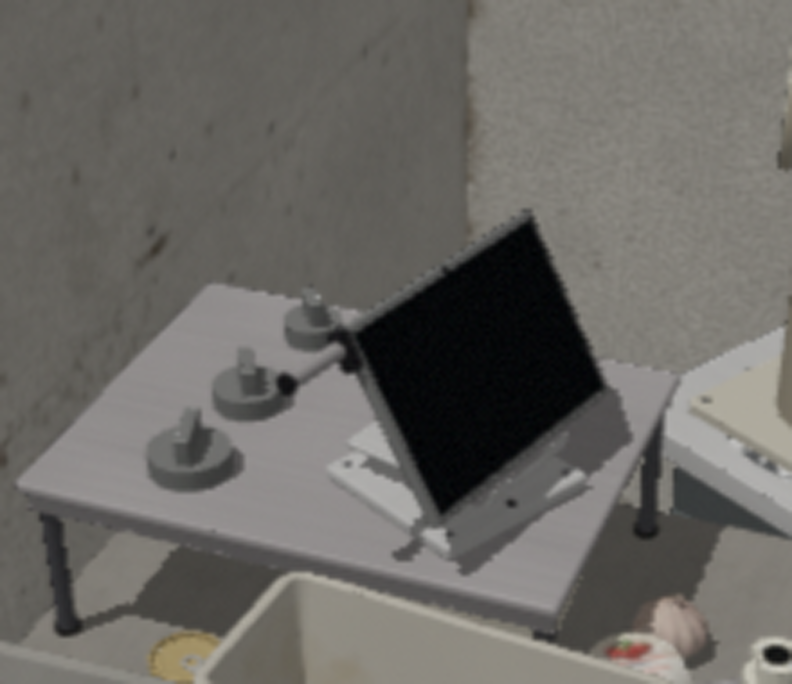

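View pics/t8.png

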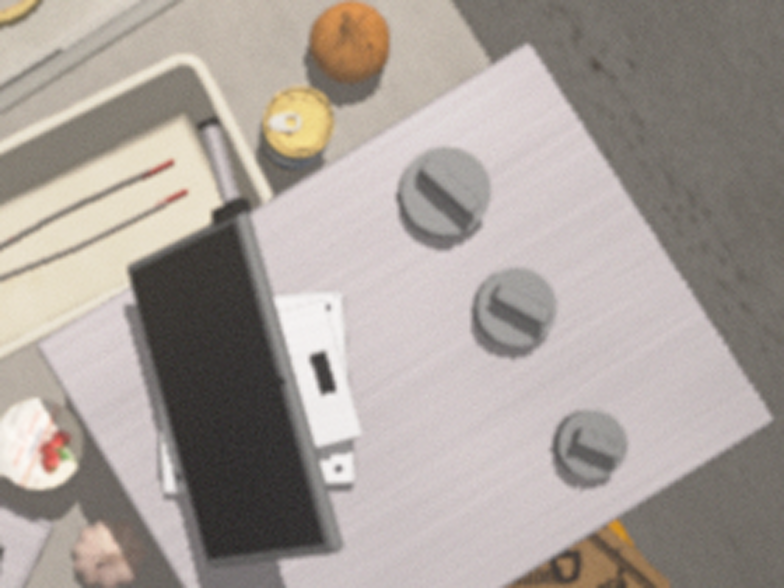

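```bash
python3 - <<'E'
from h import *
S=np.load("pics/S8.npy");T=np.load("pics/T8.npy")
A=[]
for (x,y),(u,v) in(((428,199),(232,216)),((454,240),(248,197)),((480,288),(267,180))):
    a=cv2.resize(T[y-20:y+20,x-20:x+20],None,fx=9.5,fy=9.5,interpolation=cv2.INTER_CUBIC)
    A.append(a)
cv2.imwrite("pics/lidt.png",cv2.resize(np.hstack(A),None,fx=.69,fy=.69)[:,:,::-1])
A=[]
for (u,v) in((232,216),(248,195),(267,179)):
    A.append(cv2.resize(S[v-18:v+18,u-18:u+18],None,fx=7.2,fy=7.2,interpolation=cv2.INTER_CUBIC))
cv2.imwrite("pics/lids.png",np.hstack(A)[:,:,::-1])
E
```

```text
(no output)
```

View pics/lidt.png

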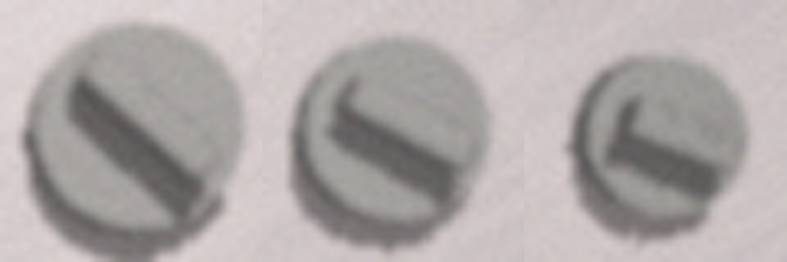

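View pics/lids.png

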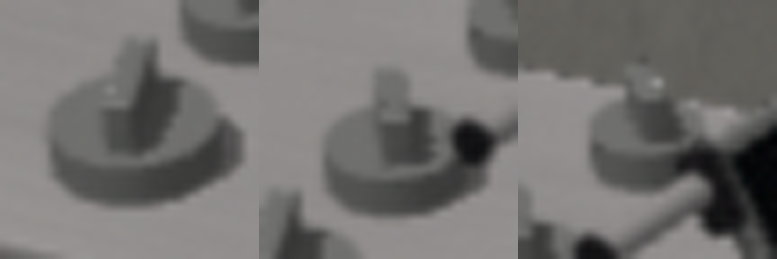

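```bash
python3 - <<'E'
from h import *
S=np.load("pics/S8.npy");T=np.load("pics/T8.npy")
P={'S':(376.2,245.5,24),'M':(422.9,331.8,28),'L':(468,416,32)}
T=np.load("pics/top0.npy");S=np.load("pics/scene0.npy")
A=[];B=[]
for k in'SML':
    x,y,r=P[k]
    for n,im,W in(('top',T,A),('scene',S,B)):
        c=proj(n,[x,y,40])[0].round().astype(int); s=10;h=19
        a=cv2.resize(im[c[1]-h:c[1]+h,c[0]-h:c[0]+h],None,fx=s,fy=s,interpolation=cv2.INTER_CUBIC)
        b=a.copy()
        for al,col in((70,(255,0,0)),(80,(0,200,0)),(90,(0,0,255))):
            for o in((0,180) if n=='scene' else (180,)):
                t=np.radians(al+o);q=proj(n,[[x+r*np.cos(t),y+r*np.sin(t),z]for z in(6,56)]);q=((q-c+h+.5)*s-.5).round().astype(int)
                if n=='scene' and o==180: continue
                cv2.line(b,tuple(map(int,q[0])),tuple(map(int,q[1])),col,1)
        W.append(np.vstack([a,b]))
cv2.imwrite("pics/ribt.png",cv2.resize(np.hstack(A),None,fx=.69,fy=.69)[:,:,::-1]);cv2.imwrite("pics/ribs.png",cv2.resize(np.hstack(B),None,fx=.69,fy=.69)[:,:,::-1])
E
```

```text
(no output)
```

View pics/ribt.png

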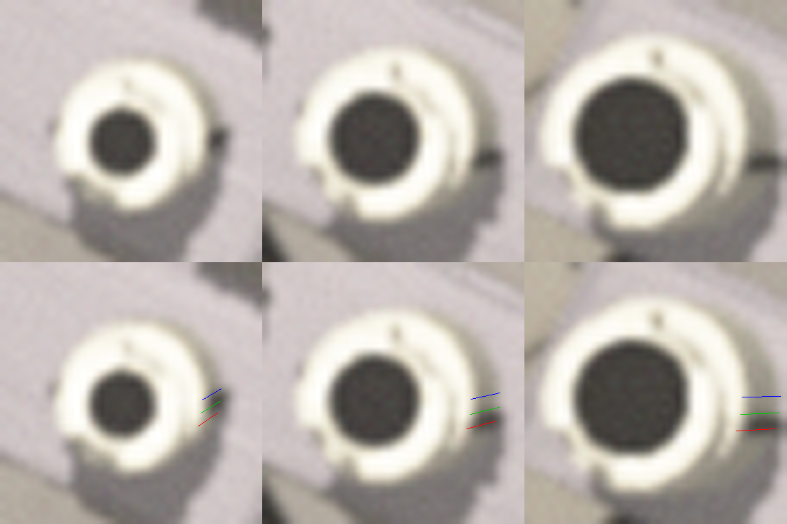

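View pics/ribs.png

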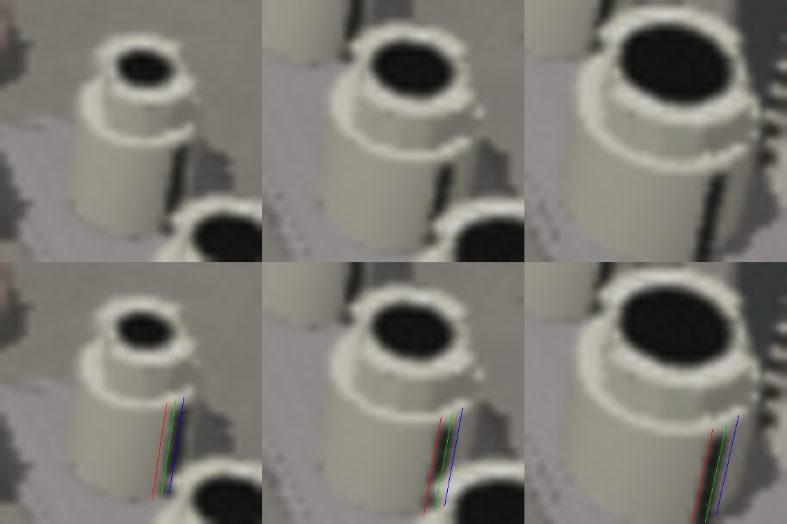

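```bash
cat > ov.py <<'E'
from h import *
def lidov(n,im,x,y,z,al,r,L,c=None,s=8,h=20,draw=True):
    c=proj(n,[x,y,z+20])[0].round().astype(int) if c is None else np.array(c)
    a=cv2.resize(im[c[1]-h:c[1]+h,c[0]-h:c[0]+h],None,fx=s,fy=s,interpolation=cv2.INTER_CUBIC)
    b=a.copy(); f=lambda q:((q-c+h+.5)*s-.5).round().astype(np.int32).reshape(-1,1,2)
    t=np.linspace(0,2*np.pi,60)
    for zz,col in((z,(255,160,0)),(z+18,(255,0,0))):
        cv2.polylines(b,[f(proj(n,np.c_[x+r*np.cos(t),y+r*np.sin(t),np.full(60,zz)]))],True,col,1)
    e=np.array([np.cos(np.radians(al)),np.sin(np.radians(al))]);m=np.array([-e[1],e[0]])
    for zz,col in((z+18,(0,0,255)),(z+40,(0,255,0))):
        q=np.array([np.r_[np.array([x,y])+u*L/2*e+v*6*m,zz]for u,v in((1,1),(1,-1),(-1,-1),(-1,1))])
        cv2.polylines(b,[f(proj(n,q))],True,col,1)
    return np.vstack([a,b])
E
python3 - <<'E'
from ov import *
S=np.load("pics/S8.npy");T=np.load("pics/T8.npy")
px={'L':(428.9,197.8),'M':(454.2,239.4),'S':(481.2,288.0)};A={'L':44.5,'M':31,'S':24};dim={'L':(32.5,49),'M':(28.5,41),'S':(24.5,33)}
a=[];b=[]
for k in'LMS':
    w=onz('top',[px[k]],173)[0]; d=np.radians(A[k]);q=np.array(px[k]);e=np.array([np.cos(d),np.sin(d)])*8
    W=onz('top',[q-e,q+e],173);v=W[0]-W[1];al=np.degrees(np.arctan2(v[1],v[0]))
    print(k,w.round(1),"bar",round(al,1))
    a.append(lidov('top',T,w[0],w[1],155,al,*dim[k],h=18));b.append(lidov('scene',S,w[0],w[1],155,al,*dim[k],h=18))
cv2.imwrite("pics/ovt.png",cv2.resize(np.hstack(a),None,fx=.9,fy=.9)[:,:,::-1]);cv2.imwrite("pics/ovs.png",cv2.resize(np.hstack(b),None,fx=.9,fy=.9)[:,:,::-1])
E
```

```text
L [ 635.6 -128.2  173. ] bar 43.0
M [ 549.7 -175.2  173. ] bar 56.8
S [ 450.9 -224.4  173. ] bar 64.2
```

View pics/ovt.png

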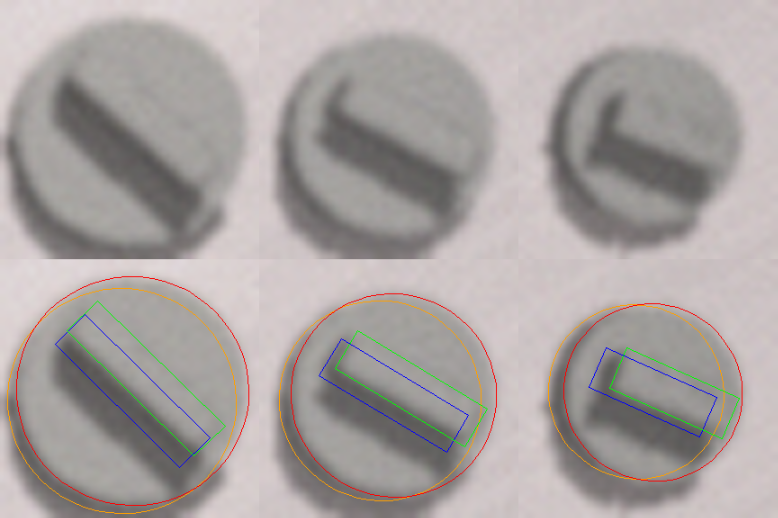

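View pics/ovs.png

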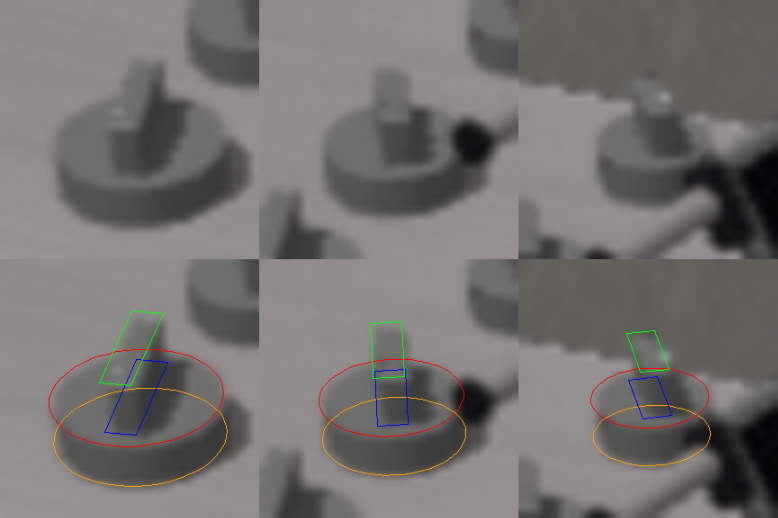

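apply_moves:
  steps:
    - [[0.2,-0.2,-3.9,0,0,0,-8],[0.2,-0.2,-3.9,0,0,0,-8],[0.2,-0.2,-3.9,0,0,0,-8],[0.2,-0.2,-3.9,0,0,0,-8],[0.2,-0.2,-3.9,0,0,0,-8],[0.2,-0.2,-3.9,0,0,0,-8],[0.2,-0.2,-3.9,0,0,0,-8],[0.2,-0.2,-3.9,0,0,0,-8]]
  force: 60

```text
clock: 13.3
tcp_pos: [471.5, 87.4, 454.2]
orientation: [0.44, 1.57, -0.463]
force: [0.0, 0.9, -0.5]
grip_width: 51.4
```

apply_moves:
  steps:
    - [[0.2,-0.2,-3.9,0,0,0,-8],[0.2,-0.2,-3.9,0,0,0,-8],[0.2,-0.2,-3.9,0,0,0,-8],[0.2,-0.2,-3.9,0,0,0,-8],[0.2,-0.2,-3.9,0,0,0,-8],[0.2,-0.2,-3.9,0,0,0,-8],[0.2,-0.2,-3.9,0,0,0,-8],[0.2,-0.2,-3.9,0,0,0,-8]]

```text
clock: 14.1
tcp_pos: [455.2, -224.5, 454.2]
orientation: [1.344, 1.57, -0.677]
force: [1.2, 0.9, 0.6]
grip_width: 51.6
```

```bash
python3 - <<'E'
from h import *
o,R=st()
E
```

```text
t 14.10 tcp [ 455.2 -224.5  454.2] xtool [ 0. -0. -1.] yjaw deg -25.8 F [1.2 0.9 0.6] M [-0.01 -0.02 -0.03] w 51.6 q [-0.48  0.05  1.6  -0.    1.48 -0.03]
```

apply_moves:
  steps:
    - [[0.2,-0.37,0.1,-5,0,0,0],[0.2,0,0,-5,0,0,0],[0.2,0,0,-5,0,0,0],[0.2,0,0,-5,0,0,0],[0.2,0,0,-2,0,0,0],[0.2,0,0,0,0,0,0]]

```text
clock: 14.7
tcp_pos: [450.0, -220.8, 231.0]
orientation: [-1.59, 1.564, 2.678]
force: [-0.7, -0.1, 0.2]
grip_width: 51.5
```

```bash
python3 - <<'E'
from h import *
o,R=st()
S,T=manip.capture('scene'),manip.capture('top')
np.save("pics/S9.npy",S);crop('scene',S,210,120,330,220,6,"s9");crop('top',T,400,170,550,320,4,"t9")
print(proj('scene',[o['tcp_pos'],[451,-224,195]]))
E
```

```text
t 14.70 tcp [ 450.  -220.8  231. ] xtool [-0.006  0.003 -1.   ] yjaw deg -25.5 F [-0.7 -0.1  0.2] M [ 0.05 -0.    0.03] w 51.5 q [-0.48  0.24  1.9  -0.    1.01 -0.04]
[[265.88892798 160.8422018 ]
 [265.51133658 171.3521775 ]]
```

View pics/s9.png

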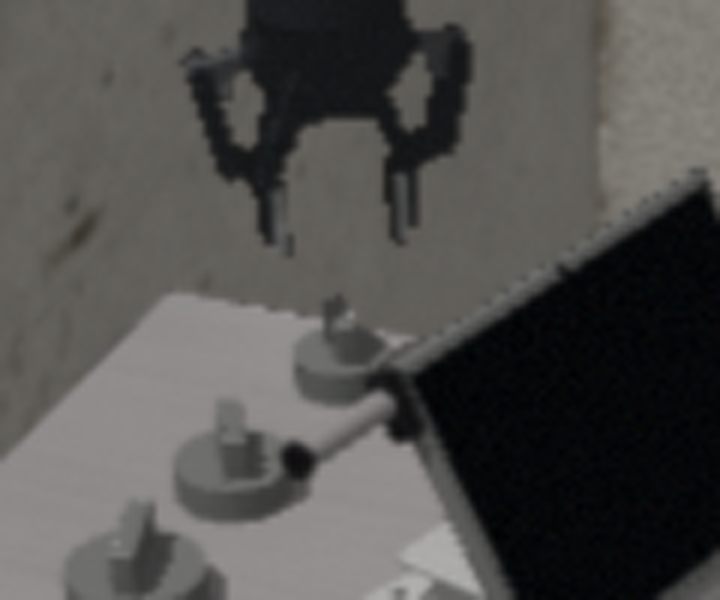

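View pics/t9.png

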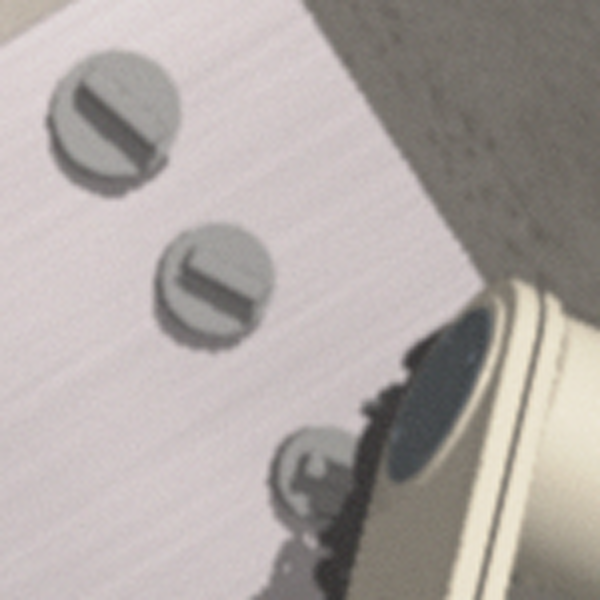

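apply_moves:
  steps:
    - [[0.2,0.13,-0.27,-3,0,0,0],[0.2,0,0,-2.5,0,0,0],[0.2,0,0,0,0,0,0],[-0.4,0,0,0,0,0,0],[-0.9,0,0,0,0,0,0],[-0.9,0,0,0,0,0,0],[-0.9,0,0,0,0,0,0],[-0.9,0,0,0,0,0,0]]

```text
clock: 15.6
tcp_pos: [454.9, -224.7, 181.0]
orientation: [1.516, 1.567, -0.498]
force: [-1.3, 0.8, 7.2]
grip_width: 10.5
```

```bash
python3 - <<'E'
from h import *
o,R=st()
E
```

```text
t 15.60 tcp [ 454.9 -224.7  181. ] xtool [ 0.003 -0.002 -1.   ] yjaw deg -25.4 F [-1.3  0.8  7.2] M [0.08 0.18 0.06] w 10.5 q [-0.48  0.32  1.93 -0.    0.89 -0.04]
```

apply_moves:
  steps:
    - [[-0.9,0,0,2,0,0,0],[-0.9,0,0,4,0,0,0],[-0.9,0,0,5,0,0,0],[-0.9,0,0,5,0,0,0],[-0.9,0,0,5,0,0,0],[-0.9,0,0,5,0,0,0],[-0.9,0,0,2,0,0,0],[-0.9,0,0,0,0,0,0]]

```text
clock: 16.4
tcp_pos: [454.8, -224.6, 464.1]
orientation: [1.532, 1.562, -0.482]
force: [-0.9, -0.4, -0.9]
grip_width: 10.0
```

```bash
python3 - <<'E'
from h import *
o,R=st()
S=manip.capture('scene')
np.save("pics/S10.npy",S);crop('scene',S,210,40,330,200,5,"s10")
print(proj('scene',[o['tcp_pos']]))
E
```

```text
t 16.40 tcp [ 454.8 -224.6  464.1] xtool [ 0.008 -0.004 -1.   ] yjaw deg -25.4 F [-0.9 -0.4 -0.9] M [-0.02  0.03  0.03] w 10.0 q [-0.48  0.05  1.59  0.    1.49 -0.04]
[[259.65417908  82.51558413]]
```

View pics/s10.png

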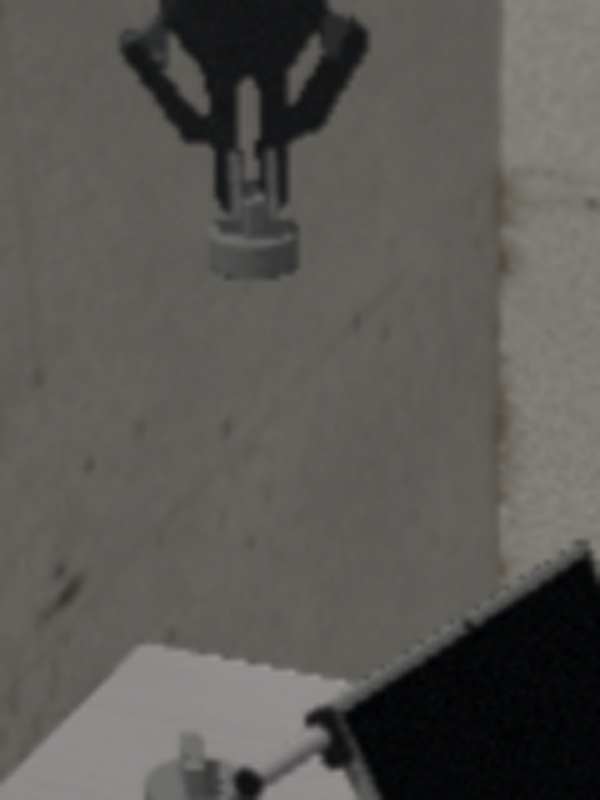

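apply_moves:
  steps:
    - [[-0.9,-0.6,3.9,0,0,0,7.2],[-0.9,-0.6,3.9,0,0,0,7.2],[-0.9,-0.6,3.9,0,0,0,7.2],[-0.9,-0.6,3.9,0,0,0,7.2],[-0.9,-0.6,3.9,0,0,0,7.2],[-0.9,-0.6,3.9,0,0,0,7.2],[-0.9,-0.6,3.9,0,0,0,7.2],[-0.9,-0.6,3.9,0,0,0,7.2]]

```text
clock: 17.25
tcp_pos: [404.4, 89.2, 457.5]
orientation: [-1.949, 1.568, -2.953]
force: [1.3, 0.0, -0.9]
grip_width: 10.2
```

apply_moves:
  steps:
    - [[-0.9,-0.8,3.9,0,0,0,7.2],[-0.9,-0.8,3.9,0,0,0,7.2],[-0.9,-0.8,3.9,0,0,0,7.2],[-0.9,-0.8,3.9,-3,0,0,7.2],[-0.9,0,0,-4,0,0,0],[-0.9,0,0,-4,0,0,0],[-0.9,0,0,-4,0,0,0],[-0.9,0,0,0,0,0,0]]

```text
clock: 18.05
tcp_pos: [369.8, 241.7, 303.2]
orientation: [-2.083, 1.558, -2.588]
force: [-0.9, -1.2, 0.1]
grip_width: 10.6
```

```bash
python3 - <<'E'
from h import *
o,R=st()
E
```

```text
t 18.05 tcp [369.8 241.7 303.2] xtool [-0.011 -0.007 -1.   ] yjaw deg 61.0 F [-0.9 -1.2  0.1] M [ 0.04  0.03 -0.05] w 10.6 q [ 0.55  0.06  1.93 -0.    1.16 -0.51]
```

apply_moves:
  steps:
    - [[-0.9,0.3,0.1,-4.5,0,0,0],[-0.9,0.3,0.1,-4.5,0,0,0],[-0.9,0,0,-4.5,0,0,0],[-0.9,0,0,-3.5,0,0,0],[-0.9,0,0,0,0,0,0]]

```text
clock: 18.55
tcp_pos: [377.7, 244.5, 136.3]
orientation: [-2.083, 1.563, -2.59]
force: [-0.7, -0.2, 0.8]
grip_width: 10.5
```

```bash
cat > potov.py <<'E'
from ov import *
P={'S':(376.2,245.5,24,20,15),'M':(422.9,331.8,28,24,19),'L':(468,416,32,28,23)}
dim={'L':(32.5,49),'M':(28.5,41),'S':(24.5,33)}
def show(k,name,dz,half=26,s=6):
    o,R=st(); y=R[:,1]; al=np.degrees(np.arctan2(y[1],y[0]))-90
    A=[]
    for n in('scene','top'):
        im=manip.capture(n);np.save(f"pics/{name}_{n}.npy",im)
        t=o['tcp_pos'];c=proj(n,[P[k][0],P[k][1],85])[0].round().astype(int)
        v=lidov(n,im,t[0],t[1],t[2]-dz,al,*dim[k],c=c,s=s,h=half)
        A.append(v)
    h=max(a.shape[0] for a in A)
    cv2.imwrite(f"pics/{name}.png",np.hstack(A)[:,:,::-1])
E
python3 -c "
from potov import *
show('S','ps1',26)"
```

```text
t 18.55 tcp [377.7 244.5 136.3] xtool [-0.007 -0.004 -1.   ] yjaw deg 61.0 F [-0.7 -0.2  0.8] M [-0.01 -0.02  0.02] w 10.5 q [ 0.55  0.33  2.07 -0.    0.75 -0.52]
```

View pics/ps1.png

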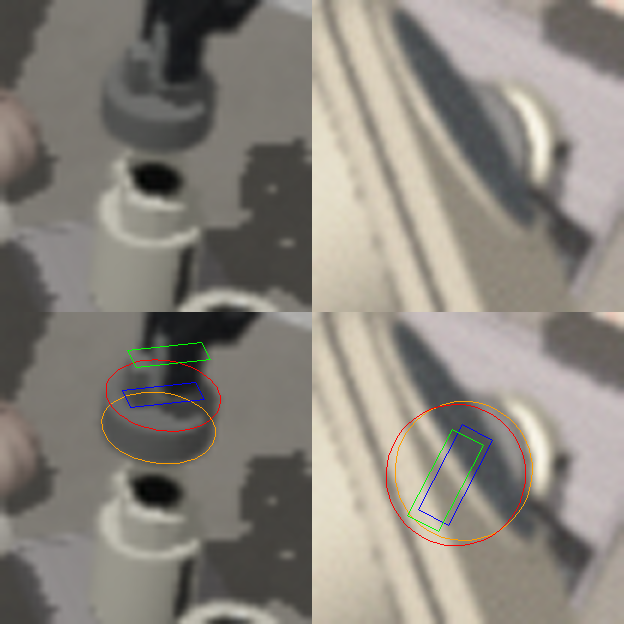

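```bash
python3 - <<'E'
from h import *
ps=[[395.5,271.4],[408.3,296.5],[422.4,323.9]];pt=[[255.2,327.1],[215.9,306.6],[178.1,287.1]]
print(onz('scene',ps,74).round(1));print(onz('top',pt,74).round(1))
# centroid of dark in current
im=np.load('pics/ps1_scene.npy');
E
```

```text
[[375.8 246.4  74. ]
 [422.6 332.8  74. ]
 [467.9 417.   74. ]]
[[376.8 244.8  74. ]
 [423.7 331.1  74. ]
 [468.8 415.1  74. ]]
```

apply_moves:
  steps:
    - [[-0.9,-0.15,0.12,-1.5,0,0,0],[-0.9,0,0,-1.2,0,0,0],[-0.9,0,0,0,0,0,0]]

```text
clock: 18.95
tcp_pos: [378.7, 247.3, 112.6]
orientation: [1.02, 1.57, 0.514]
force: [-0.1, -0.5, 0.8]
grip_width: 10.4
```

```bash
python3 - <<'E'
from h import *
o,R=st()
E
```

```text
t 18.95 tcp [378.7 247.3 112.6] xtool [ 0.001  0.    -1.   ] yjaw deg 61.0 F [-0.1 -0.5  0.8] M [0.02 0.01 0.05] w 10.4 q [ 0.55  0.37  2.08 -0.    0.69 -0.51]
```

apply_moves:
  steps:
    - [[-0.9,-0.25,-0.16,0,0,0,0],[-0.9,0,0,0,0,0,0],[-0.9,0,0,-0.5,0,0,0],[-0.9,0,0,-0.5,0,0,0],[-0.9,0,0,0,0,0,0]]

```text
clock: 19.45
tcp_pos: [375.4, 245.3, 101.4]
orientation: [-2.088, 1.57, -2.595]
force: [-0.2, 0.6, -0.4]
grip_width: 10.4
```

```bash
python3 - <<'E'
from h import *
o,R=st()
E
```

```text
t 19.45 tcp [375.4 245.3 101.4] xtool [-0.001 -0.001 -1.   ] yjaw deg 61.0 F [-0.2  0.6 -0.4] M [-0.03 -0.03 -0.03] w 10.4 q [ 0.55  0.39  2.09  0.    0.66 -0.51]
```

apply_moves:
  steps:
    - [[-0.9,0.05,0.02,-0.5,0,0,0],[-0.9,0,0,-0.5,0,0,0],[-0.9,0,0,0,0,0,0]]

```text
clock: 19.75
tcp_pos: [375.9, 245.5, 91.2]
orientation: [-2.04, 1.57, -2.546]
force: [0.1, -0.3, -1.3]
grip_width: 10.4
```

```bash
python3 - <<'E'
from h import *
o,R=st()
E
```

```text
t 19.75 tcp [375.9 245.5  91.2] xtool [-0.001 -0.001 -1.   ] yjaw deg 61.0 F [ 0.1 -0.3 -1.3] M [0.   0.02 0.03] w 10.4 q [ 0.55  0.41  2.1  -0.    0.64 -0.51]
```

apply_moves:
  steps:
    - [[-0.9,0,0,-0.4,0,0,0],[-0.9,0,0,-0.3,0,0,0],[-0.9,0,0,0,0,0,0]]

```text
clock: 20.05
tcp_pos: [376.1, 245.6, 86.0]
orientation: [-2.141, 1.57, -2.647]
force: [-6.7, -2.8, 21.3]
grip_width: 10.5
```

```bash
python3 - <<'E'
from h import *
o,R=st()
E
```

```text
t 20.05 tcp [376.1 245.6  86. ] xtool [-0. -0. -1.] yjaw deg 61.0 F [-6.7 -2.8 21.3] M [-0.59  1.03  0.  ] w 10.5 q [ 0.55  0.42  2.1   0.    0.62 -0.51]
```

apply_moves:
  steps:
    - [[-0.9,0,0,0.1,0,0,-7],[-0.9,0,0,0,0,0,-7],[-0.9,0,0,0,0,0,-7],[-0.9,0,0,0,0,0,-7],[-0.9,0,0,0,0,0,-7],[-0.9,0,0,0,0,0,-7],[-0.9,0,0,0,0,0,-7],[-0.9,0,0,0,0,0,-4]]

```text
clock: 20.85
tcp_pos: [376.8, 246.0, 86.1]
orientation: [1.917, 1.57, 0.481]
force: [0.7, 0.3, 1.5]
grip_width: 10.0
```

```bash
python3 - <<'E'
from h import *
o,R=st()
E
```

```text
t 20.85 tcp [376.8 246.   86.1] xtool [ 0.001  0.001 -1.   ] yjaw deg 7.7 F [0.7 0.3 1.5] M [-0.01 -0.06 -0.02] w 10.0 q [ 0.55  0.42  2.1  -0.    0.62  0.42]
```

apply_moves:
  steps:
    - [[-0.9,0,0,0,0,0,-4],[-0.9,0,0,0,0,0,-4],[-0.9,0,0,0,0,0,-4],[-0.9,0,0,0,0,0,0]]

```text
clock: 21.25
tcp_pos: [375.9, 246.1, 86.1]
orientation: [-2.212, 1.57, 2.429]
force: [-4.9, 3.9, 6.9]
grip_width: 10.0
```

```bash
python3 - <<'E'
from h import *
o,R=st()
E
```

```text
t 21.25 tcp [375.9 246.1  86.1] xtool [-0.001  0.001 -1.   ] yjaw deg -4.1 F [-4.9  3.9  6.9] M [0.65 0.92 0.19] w 10.0 q [0.55 0.42 2.1  0.   0.62 0.62]
```

apply_moves:
  steps:
    - [[-0.9,0,0,0,0,0,-3],[-0.9,0,0,0,0,0,-3],[-0.9,0,0,0,0,0,0]]

```text
clock: 21.55
tcp_pos: [374.9, 246.0, 86.2]
orientation: [-1.271, 1.568, -3.016]
force: [-9.9, 4.9, 9.9]
grip_width: 10.5
```

```bash
python3 - <<'E'
from h import *
o,R=st()
E
```

```text
t 21.55 tcp [374.9 246.   86.2] xtool [-0.002 -0.    -1.   ] yjaw deg -10.0 F [-9.9  4.9  9.9] M [0.82 1.77 0.29] w 10.5 q [0.55 0.42 2.1  0.   0.62 0.73]
```

```bash
python3 -c "
from potov import *
show('S','ps2',26)"
```

```text
t 21.55 tcp [374.9 246.   86.2] xtool [-0.002 -0.    -1.   ] yjaw deg -10.0 F [-9.9  4.9  9.9] M [0.82 1.77 0.29] w 10.5 q [0.55 0.42 2.1  0.   0.62 0.73]
```

View pics/ps2.png

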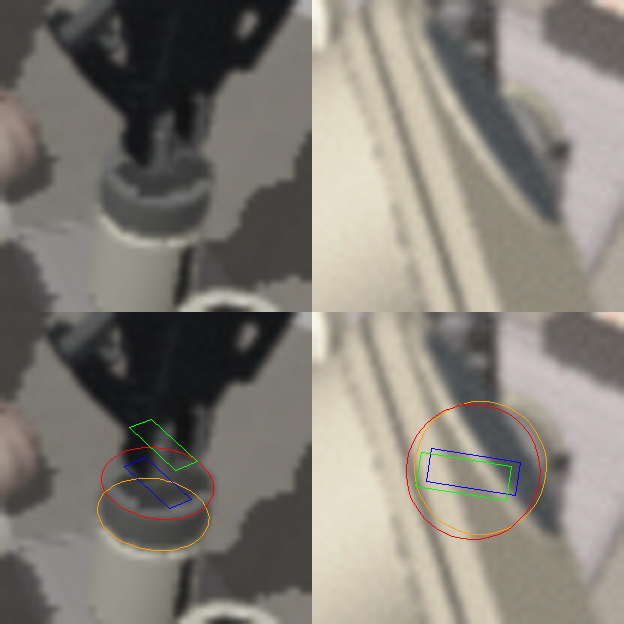

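apply_moves:
  steps:
    - [[-0.9,0,0,0,0,0,-3],[-0.9,0,0,0,0,0,0]]

```text
clock: 21.85
tcp_pos: [374.7, 245.9, 86.2]
orientation: [-1.084, 1.568, -2.88]
force: [-8.9, 5.4, 11.3]
grip_width: 10.5
```

```bash
python3 - <<'E'
from h import *
o,R=st()
E
```

```text
t 21.85 tcp [374.7 245.9  86.2] xtool [-0.002 -0.001 -1.   ] yjaw deg -12.9 F [-8.9  5.4 11.3] M [0.98 1.87 1.28] w 10.5 q [0.55 0.42 2.1  0.   0.62 0.78]
```

apply_moves:
  steps:
    - [[-0.4,0,0,0,0,0,0],[0.2,0,0,0,0,0,0],[0.2,0,0,0,0,0,0],[0.2,0,0,2,0,0,0],[0.2,0,0,4,0,0,0],[0.2,0,0,5,0,0,0],[0.2,0,0,5,0,0,0],[0.2,0,0,5,0,0,0]]

```text
clock: 22.65
tcp_pos: [376.2, 245.4, 298.0]
orientation: [2.168, 1.57, 0.37]
force: [1.0, 0.8, 0.6]
grip_width: 51.2
```

apply_moves:
  steps:
    - [[0.2,0,0,5,0,0,0],[0.2,1,-1,5,0,0,0],[0.2,1.5,-3.5,5,0,0,-4],[0.2,1.5,-3.7,0,0,0,-4],[0.2,1.5,-3.7,0,0,0,-4],[0.2,1.5,-3.7,0,0,0,-4],[0.2,1.5,-3.7,0,0,0,-4],[0.2,1.5,-3.7,0,0,0,0]]

```text
clock: 23.45
tcp_pos: [473.3, 21.4, 433.9]
orientation: [2.234, 1.57, 0.084]
force: [0.9, 0.2, 0.2]
grip_width: 51.2
```

apply_moves:
  steps:
    - [[0.2,1.5,-3.7,0,0,0,0],[0.2,1.5,-3.7,0,0,0,0],[0.2,1.5,-3.7,0,0,0,0],[0.2,1.5,-3.7,0,0,0,0],[0.2,1.5,-3.7,0,0,0,0],[0.2,0,0,0,0,0,0]]

```text
clock: 24.05
tcp_pos: [548.9, -165.9, 432.9]
orientation: [0.208, 1.57, -1.943]
force: [-0.1, -0.3, 0.1]
grip_width: 51.2
```

```bash
python3 - <<'E'
from potov import *
o,R=st()
S,T=manip.capture('scene'),manip.capture('top');np.save('pics/S11.npy',S);np.save('pics/T11.npy',T)
A=[]
for n,im in(('scene',S),('top',T)):
    A.append(lidov(n,im,376.2,245.7,60,84,24.5,33,s=7))
cv2.imwrite("pics/ps3.png",np.hstack(A)[:,:,::-1])
cv2.imwrite("pics/T11.png",T[:,:,::-1])
E
```

```text
t 24.05 tcp [ 548.9 -165.9  432.9] xtool [-0.    -0.001 -1.   ] yjaw deg -33.2 F [-0.1 -0.3  0.1] M [ 0.   -0.02  0.04] w 51.2 q [-0.31  0.18  1.51 -0.    1.46  0.27]
```

View pics/ps3.png

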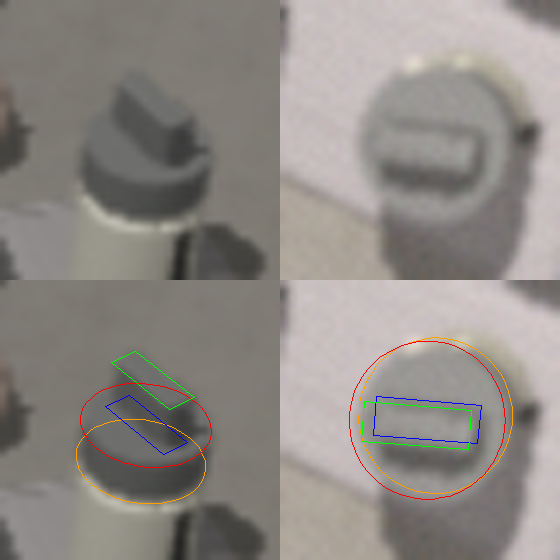

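View pics/T11.png

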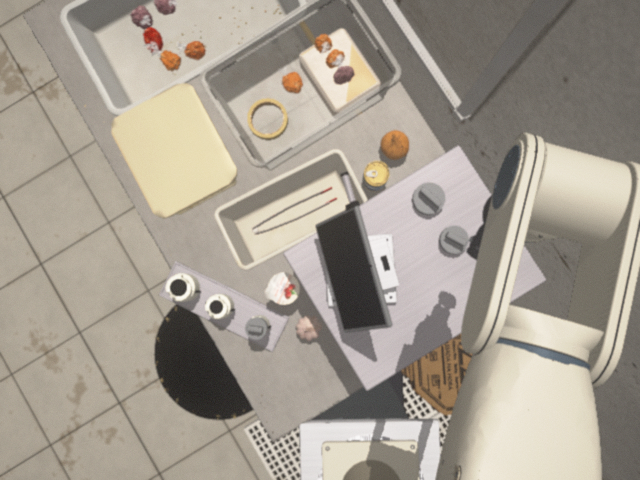

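apply_moves:
  steps:
    - [[0.2,0.1,-0.9,-4.5,0,0,0],[0.2,0,0,-4.5,0,0,0],[0.2,0,0,-4.5,0,0,0],[0.2,0,0,-4.5,0,0,0],[0.2,0,0,0,0,0,0]]

```text
clock: 24.65
tcp_pos: [544.8, -168.3, 248.4]
orientation: [-1.333, 1.559, 2.804]
force: [-1.4, 0.4, -0.6]
grip_width: 51.2
```

```bash
python3 - <<'E'
from h import *
o,R=st();print(np.array([549.7,-175,176])-o['tcp_pos'])
S=manip.capture('scene');crop('scene',S,200,120,320,220,6,"s12")
E
```

```text
t 24.65 tcp [ 544.8 -168.3  248.4] xtool [-0.011  0.004 -1.   ] yjaw deg -32.9 F [-1.4  0.4 -0.6] M [ 0.02  0.03 -0.01] w 51.2 q [-0.32  0.33  1.73  0.    1.09  0.25]
[  4.94473692  -6.71156681 -72.37215155]
```

View pics/s12.png

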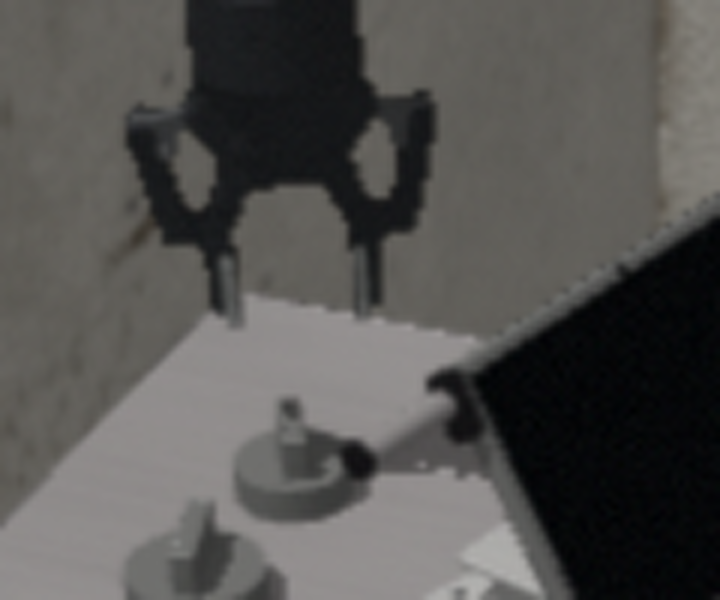

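apply_moves:
  steps:
    - [[0.2,0.3,-0.6,-4,0,0,0],[0.2,0,0,-2.4,0,0,0],[0.2,0,0,0,0,0,0],[0.2,0,0,0,0,0,0]]

```text
clock: 25.1
tcp_pos: [553.3, -176.8, 192.5]
orientation: [1.834, 1.568, -0.312]
force: [0.3, 0.6, -0.4]
grip_width: 51.0
```

```bash
python3 - <<'E'
from h import *
o,R=st();print(np.array([549.7,-175,178])-o['tcp_pos'])
E
```

```text
t 25.10 tcp [ 553.3 -176.8  192.5] xtool [ 0.003 -0.001 -1.   ] yjaw deg -33.0 F [ 0.3  0.6 -0.4] M [ 0.02 -0.02 -0.02] w 51.0 q [-0.33  0.41  1.76  0.    0.97  0.25]
[ -3.64703463   1.83068624 -14.49590692]
```

apply_moves:
  steps:
    - [[0.2,-0.3,0.15,-1.2,0,0,0],[0.2,0,0,0,0,0,0],[-0.4,0,0,0,0,0,0],[-0.9,0,0,0,0,0,0],[-0.9,0,0,0,0,0,0],[-0.9,0,0,0,0,0,0],[-0.9,0,0,0,0,0,0]]

```text
clock: 25.8
tcp_pos: [549.3, -175.4, 178.5]
orientation: [1.818, 1.57, -0.329]
force: [-0.9, 0.3, 5.5]
grip_width: 10.4
```

```bash
python3 - <<'E'
from h import *
o,R=st()
E
```

```text
t 25.80 tcp [ 549.3 -175.4  178.5] xtool [ 0.001 -0.    -1.   ] yjaw deg -33.0 F [-0.9  0.3  5.5] M [ 0.1   0.15 -0.03] w 10.4 q [-0.33  0.42  1.78  0.    0.94  0.25]
```

apply_moves:
  steps:
    - [[-0.9,0,0,2,0,0,0],[-0.9,0,0,4,0,0,0],[-0.9,0,0,5,0,0,0],[-0.9,0,0,5,0,0,0],[-0.9,0,0,5,0,0,0],[-0.9,0,0,5,0,0,0],[-0.9,0,0,2,0,0,0],[-0.9,0,0,0,0,0,0]]

```text
clock: 26.6
tcp_pos: [549.9, -175.6, 461.6]
orientation: [1.815, 1.564, -0.331]
force: [0.5, 0.1, -1.1]
grip_width: 10.6
```

```bash
python3 - <<'E'
from h import *
o,R=st()
E
```

```text
t 26.60 tcp [ 549.9 -175.6  461.6] xtool [ 0.006 -0.002 -1.   ] yjaw deg -33.0 F [ 0.5  0.1 -1.1] M [-0.01  0.    0.04] w 10.6 q [-0.33  0.17  1.46 -0.    1.51  0.25]
```

apply_moves:
  steps:
    - [[-0.9,-0.9,3.9,0,0,0,6.4],[-0.9,-0.9,3.9,0,0,0,6.4],[-0.9,-0.9,3.9,0,0,0,6.4],[-0.9,-0.9,3.9,0,0,0,6.4],[-0.9,-0.9,3.9,0,0,0,6.4],[-0.9,-0.9,3.9,0,0,0,6.4],[-0.9,-0.9,3.9,0,0,0,6.4],[-0.9,-0.9,3.9,0,0,0,6.4]]

```text
clock: 27.4
tcp_pos: [475.5, 138.0, 455.4]
orientation: [-1.631, 1.567, -2.88]
force: [1.0, -0.1, -0.8]
grip_width: 10.4
```

apply_moves:
  steps:
    - [[-0.9,-1.1,3.9,0,0,0,6.4],[-0.9,-1.1,3.9,0,0,0,6.4],[-0.9,-1.1,3.9,0,0,0,6.4],[-0.9,-1.1,3.9,0,0,0,6.4],[-0.9,-1.1,3.9,0,0,0,6.4],[-0.9,0,0,-4,0,0,0],[-0.9,0,0,-4,0,0,0],[-0.9,0,0,0,0,0,0]]

```text
clock: 28.2
tcp_pos: [418.3, 329.7, 370.3]
orientation: [-1.8, 1.557, -2.494]
force: [0.3, -1.0, -1.7]
grip_width: 10.7
```

```bash
python3 - <<'E'
from h import *
o,R=st();print(np.array([422.9,332,115])-o['tcp_pos'])
E
```

```text
t 28.20 tcp [418.3 329.7 370.3] xtool [-0.011 -0.008 -1.   ] yjaw deg 50.2 F [ 0.3 -1.  -1.7] M [ 0.01 -0.01 -0.05] w 10.7 q [ 0.65  0.16  1.67 -0.    1.33 -0.23]
[   4.58833239    2.3227385  -255.32336018]
```

apply_moves:
  steps:
    - [[-0.9,0.2,0.1,-4.6,0,0,0],[-0.9,0,0,-4.6,0,0,0],[-0.9,0,0,-4.6,0,0,0],[-0.9,0,0,-4.6,0,0,0],[-0.9,0,0,-4.6,0,0,0],[-0.9,0,0,-2,0,0,0],[-0.9,0,0,0,0,0,0],[-0.9,0,0,0,0,0,0]]

```text
clock: 29.0
tcp_pos: [424.7, 333.1, 128.7]
orientation: [1.407, 1.57, 0.712]
force: [0.3, -0.4, -0.4]
grip_width: 10.6
```

```bash
python3 - <<'E'
from potov import *
show('M','pm1',23.5)
E
```

```text
t 29.00 tcp [424.7 333.1 128.7] xtool [ 0.  0. -1.] yjaw deg 50.2 F [ 0.3 -0.4 -0.4] M [-0.04  0.   -0.04] w 10.6 q [ 0.64  0.44  1.89  0.    0.81 -0.23]
```

View pics/pm1.png

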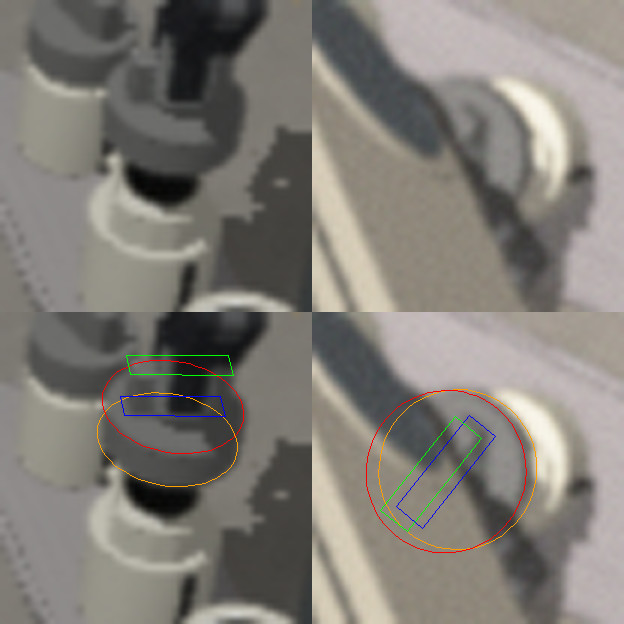

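apply_moves:
  steps:
    - [[-0.9,-0.13,-0.13,-1.3,0,0,0],[-0.9,0,0,-1.2,0,0,0],[-0.9,0,0,0,0,0,0],[-0.9,0,0,0,0,0,0]]

```text
clock: 29.5
tcp_pos: [422.2, 331.2, 102.4]
orientation: [-1.799, 1.57, -2.494]
force: [0.2, 0.0, -0.1]
grip_width: 10.4
```

```bash
python3 - <<'E'
from h import *
o,R=st()
E
```

```text
t 29.50 tcp [422.2 331.2 102.4] xtool [-0.001 -0.001 -1.   ] yjaw deg 50.2 F [ 0.2  0.  -0.1] M [-0.01  0.02  0.02] w 10.4 q [ 0.64  0.48  1.91 -0.    0.75 -0.23]
```

apply_moves:
  steps:
    - [[-0.9,0.1,0.05,-0.5,0,0,0],[-0.9,0,0,-0.5,0,0,0],[-0.9,0,0,0,0,0,0]]

```text
clock: 29.8
tcp_pos: [423.2, 331.7, 92.2]
orientation: [-1.821, 1.57, -2.516]
force: [0.6, -0.9, -0.9]
grip_width: 10.6
```

```bash
python3 - <<'E'
from h import *
o,R=st()
E
```

```text
t 29.80 tcp [423.2 331.7  92.2] xtool [-0.001 -0.001 -1.   ] yjaw deg 50.2 F [ 0.6 -0.9 -0.9] M [-0.03 -0.   -0.  ] w 10.6 q [ 0.64  0.5   1.91  0.    0.73 -0.23]
```

In the notches with no force. I'll seat it now.

apply_moves:
  steps:
    - [[-0.9,0,0,-0.5,0,0,0],[-0.9,0,0,-0.35,0,0,0],[-0.9,0,0,0,0,0,0]]

```text
clock: 30.1
tcp_pos: [423.3, 331.8, 83.8]
orientation: [-1.81, 1.57, -2.505]
force: [-0.3, -0.2, -0.7]
grip_width: 10.4
```

```bash
python3 - <<'E'
from h import *
o,R=st()
E
```

```text
t 30.10 tcp [423.3 331.8  83.8] xtool [-0.001 -0.    -1.   ] yjaw deg 50.2 F [-0.3 -0.2 -0.7] M [ 0.01 -0.04  0.02] w 10.4 q [ 0.64  0.52  1.91  0.    0.72 -0.23]
```

apply_moves:
  steps:
    - [[-0.9,0,0,-0.15,0,0,0],[-0.9,0,0,0,0,0,0]]

```text
clock: 30.3
tcp_pos: [423.5, 331.9, 83.5]
orientation: [-1.477, 1.571, -2.171]
force: [-2.0, -1.5, 7.1]
grip_width: 10.4
```

```bash
python3 - <<'E'
from h import *
o,R=st()
E
```

```text
t 30.30 tcp [423.5 331.9  83.5] xtool [-0. -0. -1.] yjaw deg 50.2 F [-2.  -1.5  7.1] M [-0.29  0.33  0.03] w 10.4 q [ 0.64  0.52  1.91 -0.    0.71 -0.23]
```

Seated, so turn it clockwise.

apply_moves:
  steps:
    - [[-0.9,0,0,0.05,0,0,-7],[-0.9,0,0,0,0,0,-7],[-0.9,0,0,0,0,0,-7],[-0.9,0,0,0,0,0,-7],[-0.9,0,0,0,0,0,-7],[-0.9,0,0,0,0,0,-7],[-0.9,0,0,0,0,0,-7],[-0.9,0,0,0,0,0,-6]]

```text
clock: 31.1
tcp_pos: [423.7, 332.1, 83.5]
orientation: [2.278, 1.57, 0.619]
force: [0.1, -0.9, -0.5]
grip_width: 10.5
```

apply_moves:
  steps:
    - [[-0.9,0,0,0,0,0,-5],[-0.9,0,0,0,0,0,-5],[-0.9,0,0,0,0,0,0]]

```text
clock: 31.4
tcp_pos: [423.6, 332.1, 83.5]
orientation: [2.966, 1.571, 1.137]
force: [-1.0, -0.4, 0.3]
grip_width: 10.7
```

```bash
python3 - <<'E'
from h import *
o,R=st()
E
```

```text
t 31.40 tcp [423.6 332.1  83.5] xtool [ 0.  0. -1.] yjaw deg -14.8 F [-1.  -0.4  0.3] M [0.11 0.19 0.08] w 10.7 q [0.64 0.52 1.91 0.   0.71 0.9 ]
```

apply_moves:
  steps:
    - [[-0.9,0,0,0,0,0,-4],[-0.9,0,0,0,0,0,0]]

```text
clock: 31.6
tcp_pos: [424.2, 331.8, 83.6]
orientation: [1.793, 1.569, -0.104]
force: [1.1, -2.3, 0.6]
grip_width: 10.4
```

```bash
python3 - <<'E'
from h import *
o,R=st()
E
```

```text
t 31.60 tcp [424.2 331.8  83.6] xtool [ 0.001 -0.    -1.   ] yjaw deg -18.7 F [ 1.1 -2.3  0.6] M [-0.29 -0.28  0.13] w 10.4 q [ 0.64  0.52  1.91 -0.    0.71  0.97]
```

apply_moves:
  steps:
    - [[-0.9,0,0,0,0,0,-3],[-0.9,0,0,0,0,0,0]]

```text
clock: 31.8
tcp_pos: [424.1, 331.8, 83.6]
orientation: [1.651, 1.569, -0.296]
force: [2.0, -2.5, 1.3]
grip_width: 10.7
```

```bash
python3 - <<'E'
from h import *
o,R=st()
E
```

```text
t 31.80 tcp [424.1 331.8  83.6] xtool [ 0.001 -0.    -1.   ] yjaw deg -21.5 F [ 2.  -2.5  1.3] M [-0.53 -0.54  1.07] w 10.7 q [ 0.64  0.52  1.91 -0.    0.71  1.02]
```

apply_moves:
  steps:
    - [[-0.4,0,0,0,0,0,0],[0.2,0,0,0,0,0,0],[0.2,0,0,0,0,0,0],[0.2,0,0,2,0,0,0],[0.2,0,0,4,0,0,0],[0.2,0,0,5,0,0,0],[0.2,0,0,5,0,0,0],[0.2,0,0,5,0,0,0]]

```text
clock: 32.6
tcp_pos: [422.9, 331.8, 295.3]
orientation: [-1.328, 1.57, 3.004]
force: [0.2, 0.3, 0.2]
grip_width: 51.2
```

apply_moves:
  steps:
    - [[0.2,0,0,5,0,0,0],[0.2,0.5,-1,5,0,0,0],[0.2,1.6,-3.5,5,0,0,-5],[0.2,1.8,-3.8,0,0,0,-5],[0.2,1.8,-3.8,0,0,0,-5],[0.2,1.8,-3.8,0,0,0,-5],[0.2,1.8,-3.8,0,0,0,-5],[0.2,1.8,-3.8,0,0,0,0]]

```text
clock: 33.4
tcp_pos: [531.3, 103.0, 431.8]
orientation: [-2.01, 1.57, 1.884]
force: [-0.2, 0.0, -0.3]
grip_width: 51.3
```

apply_moves:
  steps:
    - [[0.2,1.8,-3.8,0,0,0,0],[0.2,1.8,-3.8,0,0,0,0],[0.2,1.8,-3.8,0,0,0,0],[0.2,1.8,-3.8,0,0,0,0],[0.2,1.8,-3.8,0,0,0,0],[0.2,1.3,-2.7,0,0,0,0],[0.2,0,0,0,0,0,0],[0.2,0,0,0,0,0,0]]

```text
clock: 34.2
tcp_pos: [633.8, -112.7, 431.0]
orientation: [-1.363, 1.569, 2.531]
force: [-1.2, 0.9, -0.0]
grip_width: 51.3
```

```bash
python3 - <<'E'
from potov import *
o,R=st()
S,T=manip.capture('scene'),manip.capture('top');np.save('pics/S13.npy',S);np.save('pics/T13.npy',T)
A=[];B=[]
for n,im in(('scene',S),('top',T)):
    A.append(lidov(n,im,422.9,332,60,75,28.5,41,s=7))
    B.append(lidov(n,im,635.6,-128.2,155,43,32.5,49,s=7))
cv2.imwrite("pics/pm3.png",np.hstack(A)[:,:,::-1])
cv2.imwrite("pics/pl0.png",np.hstack(B)[:,:,::-1])
print(np.array([635.6,-128.2,178])-o['tcp_pos'])
E
```

```text
t 34.20 tcp [ 633.8 -112.7  431. ] xtool [-0.001  0.001 -1.   ] yjaw deg -46.9 F [-1.2  0.9 -0. ] M [ 0.05 -0.   -0.  ] w 51.3 q [-0.19  0.3   1.35  0.    1.49  0.62]
[   1.78494251  -15.47240081 -253.0406191 ]
```

View pics/pm3.png

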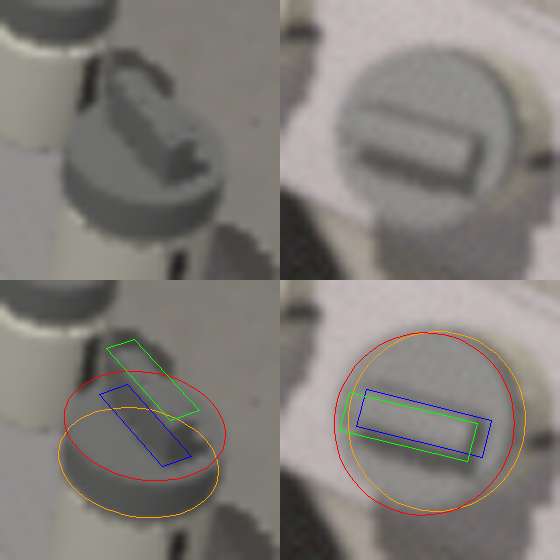

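View pics/pl0.png

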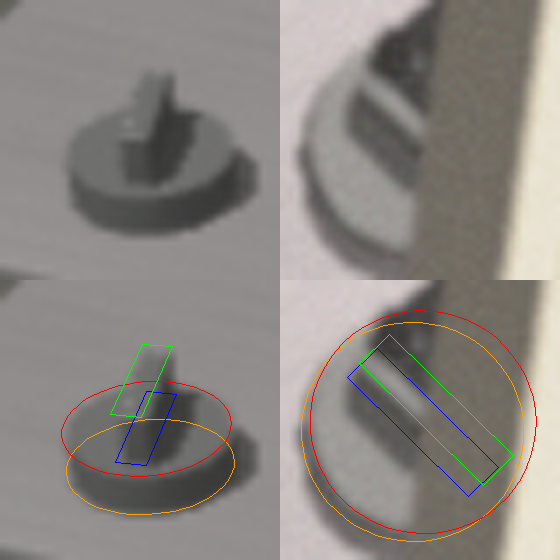

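apply_moves:
  steps:
    - [[0.2,0.1,-1.4,-4.5,0,0,0],[0.2,0,0,-4.5,0,0,0],[0.2,0,0,-4.5,0,0,0],[0.2,0,0,-4.5,0,0,0],[0.2,0,0,-4,0,0,0],[0.2,0,0,0,0,0,0],[0.2,0,0,0,0,0,0]]

```text
clock: 35.0
tcp_pos: [635.3, -125.6, 212.6]
orientation: [-1.425, 1.57, 2.472]
force: [0.5, -0.4, 0.5]
grip_width: 51.0
```

```bash
python3 - <<'E'
from h import *
o,R=st();print(np.array([634.8,-127.6,178])-o['tcp_pos'])
E
```

```text
t 35.00 tcp [ 635.3 -125.6  212.6] xtool [-0.  0. -1.] yjaw deg -46.7 F [ 0.5 -0.4  0.5] M [-0.02 -0.04  0.01] w 51.0 q [-0.21  0.48  1.59  0.    1.07  0.6 ]
[ -0.45607411  -2.03251801 -34.60332861]
```

apply_moves:
  steps:
    - [[0.2,0,-0.2,-2,0,0,0],[0.2,0,0,-1.4,0,0,0],[0.2,0,0,0,0,0,0],[-0.4,0,0,0,0,0,0],[-0.9,0,0,0,0,0,0],[-0.9,0,0,0,0,0,0],[-0.9,0,0,0,0,0,0],[-0.9,0,0,0,0,0,0]]

```text
clock: 35.8
tcp_pos: [636.0, -128.7, 179.2]
orientation: [2.199, 1.569, -0.188]
force: [0.2, 0.6, 6.6]
grip_width: 10.3
```

```bash
python3 - <<'E'
from h import *
o,R=st()
E
```

```text
t 35.80 tcp [ 636.  -128.7  179.2] xtool [ 0.002 -0.    -1.   ] yjaw deg -46.8 F [0.2 0.6 6.6] M [0.09 0.12 0.03] w 10.3 q [-0.22  0.52  1.61  0.    1.01  0.6 ]
```

apply_moves:
  steps:
    - [[-0.9,0,0,2,0,0,0],[-0.9,0,0,4,0,0,0],[-0.9,0,0,5,0,0,0],[-0.9,0,0,5,0,0,0],[-0.9,0,0,5,0,0,0],[-0.9,0,0,5,0,0,0],[-0.9,0,0,2,0,0,0],[-0.9,0,0,0,0,0,0]]

```text
clock: 36.6
tcp_pos: [636.2, -128.8, 462.5]
orientation: [2.166, 1.563, -0.221]
force: [-0.2, 0.3, -1.3]
grip_width: 10.4
```

```bash
python3 - <<'E'
from h import *
o,R=st()
E
```

```text
t 36.60 tcp [ 636.2 -128.8  462.5] xtool [ 0.008 -0.002 -1.   ] yjaw deg -46.8 F [-0.2  0.3 -1.3] M [ 0.04 -0.04 -0.03] w 10.4 q [-0.22  0.29  1.3  -0.    1.54  0.6 ]
```

apply_moves:
  steps:
    - [[-0.9,-1.1,3.9,0,0,0,6.8],[-0.9,-1.1,3.9,0,0,0,6.8],[-0.9,-1.1,3.9,0,0,0,6.8],[-0.9,-1.1,3.9,0,0,0,6.8],[-0.9,-1.1,3.9,0,0,0,6.8],[-0.9,-1.1,3.9,0,0,0,6.8],[-0.9,-1.1,3.9,0,0,0,6.8],[-0.9,-1.1,3.9,0,0,0,6.8]]

```text
clock: 37.4
tcp_pos: [545.8, 184.7, 455.6]
orientation: [-1.402, 1.568, -2.835]
force: [-0.1, 1.3, -0.2]
grip_width: 10.5
```

apply_moves:
  steps:
    - [[-0.9,-1.3,3.9,0,0,0,6.8],[-0.9,-1.3,3.9,0,0,0,6.8],[-0.9,-1.3,3.9,0,0,0,6.8],[-0.9,-1.3,3.9,0,0,0,6.8],[-0.9,-1.3,3.9,0,0,0,6.8],[-0.9,-1.3,3.9,0,0,0,6.8],[-0.9,0,0,-3,0,0,0],[-0.9,0,0,-3,0,0,0]]

```text
clock: 38.2
tcp_pos: [468.0, 418.5, 395.3]
orientation: [-1.659, 1.569, -2.383]
force: [0.1, 0.1, -1.3]
grip_width: 10.3
```

```bash
python3 - <<'E'
from h import *
o,R=st();print(np.array([468.2,416,125])-o['tcp_pos'])
E
```

```text
t 38.20 tcp [468.  418.5 395.3] xtool [-0.001 -0.001 -1.   ] yjaw deg 48.5 F [ 0.1  0.1 -1.3] M [-0.03  0.02 -0.03] w 10.3 q [ 0.71  0.29  1.44 -0.    1.41 -0.14]
[ 2.29400966e-01 -2.53412912e+00 -2.70303487e+02]
```

apply_moves:
  steps:
    - [[-0.9,0,-0.2,-4.6,0,0,0],[-0.9,0,0,-4.6,0,0,0],[-0.9,0,0,-4.6,0,0,0],[-0.9,0,0,-4.6,0,0,0],[-0.9,0,0,-4.6,0,0,0],[-0.9,0,0,-3.5,0,0,0],[-0.9,0,0,0,0,0,0],[-0.9,0,0,0,0,0,0]]

```text
clock: 39.0
tcp_pos: [468.4, 414.9, 131.9]
orientation: [-1.716, 1.568, -2.442]
force: [1.1, 0.0, 0.7]
grip_width: 10.4
```

```bash
python3 - <<'E'
from potov import *
show('L','pl1',24.2)
E
```

```text
t 39.00 tcp [468.4 414.9 131.9] xtool [-0.002 -0.002 -1.   ] yjaw deg 48.4 F [1.1 0.  0.7] M [-0.05 -0.02  0.  ] w 10.4 q [ 0.71  0.55  1.69  0.    0.91 -0.14]
```

View pics/pl1.png

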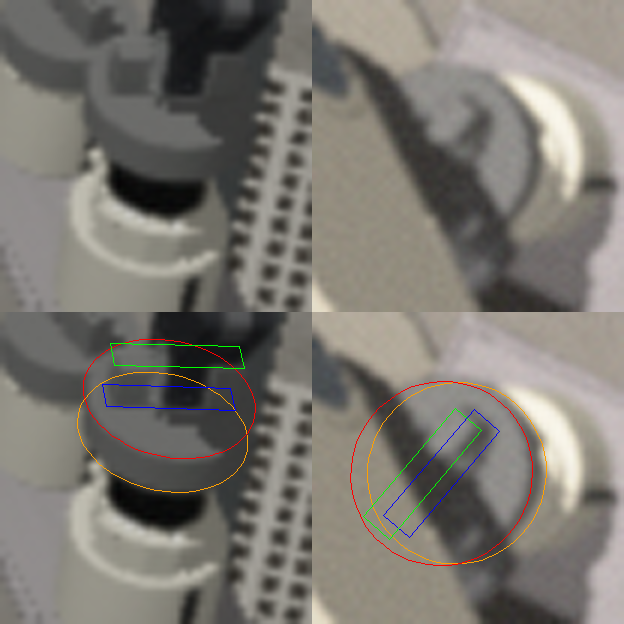

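apply_moves:
  steps:
    - [[-0.9,0.05,0.07,-1.5,0,0,0],[-0.9,0,0,-1.4,0,0,0],[-0.9,0,0,0,0,0,0],[-0.9,0,0,0,0,0,0]]

```text
clock: 39.5
tcp_pos: [469.3, 415.9, 103.2]
orientation: [-1.712, 1.57, -2.439]
force: [0.1, 0.6, -0.3]
grip_width: 10.4
```

```bash
python3 - <<'E'
from h import *
o,R=st()
E
```

```text
t 39.50 tcp [469.3 415.9 103.2] xtool [-0.001 -0.001 -1.   ] yjaw deg 48.4 F [ 0.1  0.6 -0.3] M [-0.05 -0.05  0.  ] w 10.4 q [ 0.71  0.59  1.7   0.    0.86 -0.14]
```

apply_moves:
  steps:
    - [[-0.9,-0.04,-0.03,-0.5,0,0,0.5],[-0.9,0,0,-0.5,0,0,0],[-0.9,0,0,0,0,0,0]]

```text
clock: 39.8
tcp_pos: [468.8, 415.5, 93.1]
orientation: [-1.739, 1.57, -2.457]
force: [0.8, -0.8, -0.8]
grip_width: 10.6
```

```bash
python3 - <<'E'
from h import *
o,R=st()
E
```

```text
t 39.80 tcp [468.8 415.5  93.1] xtool [-0.001 -0.001 -1.   ] yjaw deg 48.9 F [ 0.8 -0.8 -0.8] M [ 0.05 -0.02 -0.08] w 10.6 q [ 0.71  0.6   1.7   0.    0.84 -0.15]
```

apply_moves:
  steps:
    - [[-0.9,0,0,-0.5,0,0,0],[-0.9,0,0,-0.45,0,0,0],[-0.9,0,0,0,0,0,0]]

```text
clock: 40.1
tcp_pos: [469.3, 415.9, 84.2]
orientation: [1.011, 1.571, 0.294]
force: [-0.3, -0.5, 1.7]
grip_width: 10.3
```

```bash
python3 - <<'E'
from h import *
o,R=st()
E
```

```text
t 40.10 tcp [469.3 415.9  84.2] xtool [ 0.  0. -1.] yjaw deg 48.9 F [-0.3 -0.5  1.7] M [-0.06  0.09 -0.01] w 10.3 q [ 0.71  0.61  1.71 -0.    0.82 -0.15]
```

Seated at the expected 84.2. Turn it clockwise.

apply_moves:
  steps:
    - [[-0.9,0,0,0,0,0,-7],[-0.9,0,0,0,0,0,-7],[-0.9,0,0,0,0,0,-7],[-0.9,0,0,0,0,0,-7],[-0.9,0,0,0,0,0,-7],[-0.9,0,0,0,0,0,-7],[-0.9,0,0,0,0,0,-7],[-0.9,0,0,0,0,0,-6]]

```text
clock: 40.9
tcp_pos: [469.0, 415.9, 84.3]
orientation: [-1.407, 1.57, -3.089]
force: [-1.3, -0.4, 1.4]
grip_width: 10.3
```

apply_moves:
  steps:
    - [[-0.9,0,0,0,0,0,-5],[-0.9,0,0,0,0,0,-5],[-0.9,0,0,0,0,0,-3],[-0.9,0,0,0,0,0,0]]

```text
clock: 41.3
tcp_pos: [468.7, 416.3, 84.3]
orientation: [-1.561, 1.57, 2.819]
force: [-4.5, 2.0, 2.7]
grip_width: 10.4
```

```bash
python3 - <<'E'
from h import *
o,R=st()
E
```

```text
t 41.30 tcp [468.7 416.3  84.3] xtool [-0.  0. -1.] yjaw deg -19.0 F [-4.5  2.   2.7] M [0.43 0.67 0.7 ] w 10.4 q [0.71 0.61 1.71 0.   0.82 1.04]
```

apply_moves:
  steps:
    - [[-0.9,0,0,0,0,0,-4],[-0.9,0,0,0,0,0,0]]

```text
clock: 41.5
tcp_pos: [469.5, 415.4, 84.4]
orientation: [1.033, 1.57, -0.938]
force: [-0.8, -2.9, 4.5]
grip_width: 10.2
```

```bash
python3 - <<'E'
from h import *
o,R=st()
E
```

```text
t 41.50 tcp [469.5 415.4  84.4] xtool [ 0.001 -0.001 -1.   ] yjaw deg -23.0 F [-0.8 -2.9  4.5] M [-0.55 -0.07  0.9 ] w 10.2 q [ 0.71  0.61  1.71 -0.    0.82  1.11]
```

apply_moves:
  steps:
    - [[-0.9,0,0,0,0,0,-3],[-0.9,0,0,0,0,0,0],[-0.4,0,0,0,0,0,0],[0.2,0,0,0,0,0,0],[0.2,0,0,0,0,0,0],[0.2,0,0,2,0,0,0],[0.2,0,0,4,0,0,0],[0.2,0,0,5,0,0,0]]

```text
clock: 42.3
tcp_pos: [468.0, 415.0, 193.3]
orientation: [-0.516, 1.566, -2.543]
force: [0.4, -0.0, 0.8]
grip_width: 51.3
```

apply_moves:
  steps:
    - [[0.2,0,0,5,0,0,0],[0.2,0,0,5,0,0,0],[0.2,0,0,5,0,0,0],[0.2,0,0,5,0,0,0],[0.2,0,0,5,0,0,-6],[0.2,1.8,-4,0,0,0,-6],[0.2,1.8,-4,0,0,0,-6],[0.2,1.8,-4,0,0,0,-6]]

```text
clock: 43.1
tcp_pos: [523.4, 295.0, 444.7]
orientation: [-2.898, 1.57, 0.937]
force: [0.6, 0.7, -0.2]
grip_width: 51.3
```

apply_moves:
  steps:
    - [[0.2,1.8,-4,0,0,0,-6],[0.2,1.8,-4,0,0,0,-6],[0.2,1.8,-4,0,0,0,-6],[0.2,1.8,-4,0,0,0,-5],[0.2,1.8,-4,0,0,0,-3],[0.2,1.8,-3.8,0,0,0,0],[0.2,0,0,0,0,0,0],[0.2,0,0,0,0,0,0]]

```text
clock: 43.9
tcp_pos: [631.3, 57.1, 443.8]
orientation: [-0.938, 1.57, 2.444]
force: [0.5, 0.6, 0.5]
grip_width: 50.8
```

```bash
python3 - <<'E'
from potov import *
o,R=st()
S,T=manip.capture('scene'),manip.capture('top');np.save('pics/S14.npy',S);np.save('pics/T14.npy',T)
A=[]
for n,im in(('scene',S),('top',T)):
    A.append(lidov(n,im,468.3,416,60,74,32.5,49,s=7,h=24))
cv2.imwrite("pics/pl3.png",np.hstack(A)[:,:,::-1]);cv2.imwrite("pics/T14.png",T[:,:,::-1]);cv2.imwrite("pics/S14.png",S[:,:,::-1])
import path;path.ax[:]=[493.5,16.2]
print(path.hp(-76.1,1.03,146)-o['tcp_pos'])
E
```

```text
t 43.90 tcp [631.3  57.1 443.8] xtool [-0.001  0.001 -1.   ] yjaw deg -76.2 F [0.5 0.6 0.5] M [ 0.06  0.03 -0.07] w 50.8 q [0.07 0.28 1.36 0.   1.51 1.4 ]
[   6.81513769  -17.57473888 -120.74214069]
```

View pics/pl3.png

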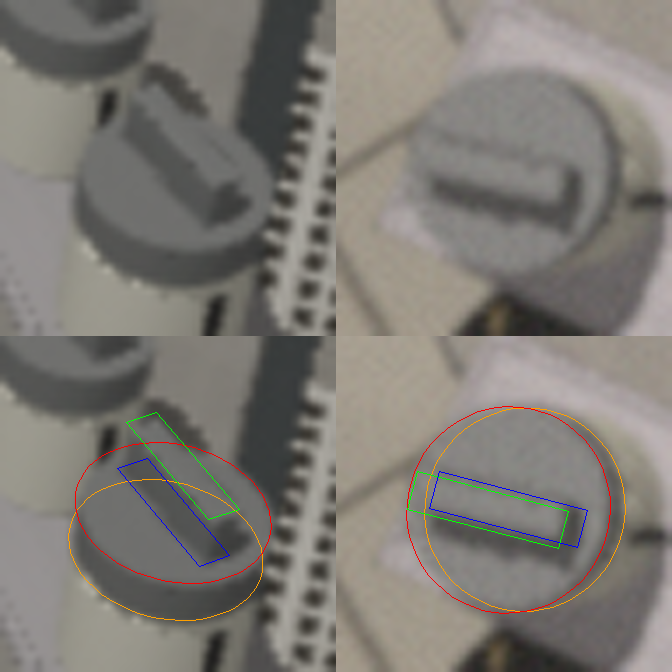

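View pics/T14.png

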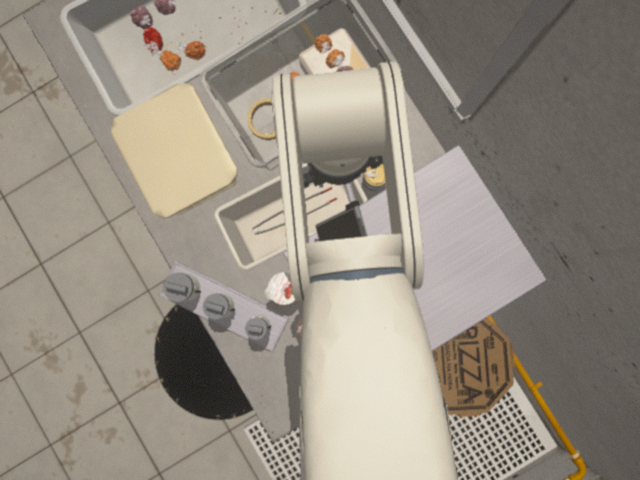

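View pics/S14.png

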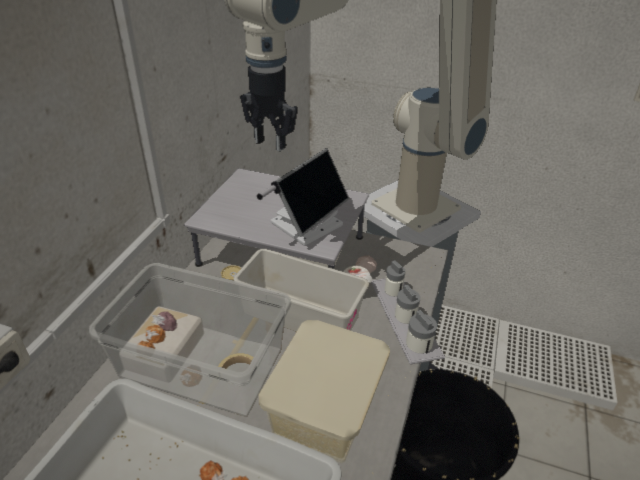

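apply_moves:
  steps:
    - [[0.2,0.7,-1.75,0,0,0,0],[0.2,0,0,-4,0,0,0],[0.2,0,0,-4,0,0,0],[0.2,0,0,-3,0,0,0],[0.2,0,0,-2.5,0,0,0],[0.2,0,0,0,0,0,0],[0.2,0,0,0,0,0,0]]
  force: 60

```text
clock: 44.7
tcp_pos: [638.5, 40.7, 309.9]
orientation: [2.721, 1.571, -0.177]
force: [0.1, -1.1, 0.5]
grip_width: 50.9
```

```bash
python3 - <<'E'
from h import *
o,R=st()
import path;path.ax[:]=[493.5,16.2]
print(path.hp(-76.1,1.03,146)-[0,0,18.7]-o['tcp_pos'])
S=manip.capture('scene');crop('scene',S,220,100,340,220,6,"s15")
E
```

```text
t 44.70 tcp [638.5  40.7 309.9] xtool [ 0. -0. -1.] yjaw deg -76.1 F [ 0.1 -1.1  0.5] M [ 0.03 -0.01 -0.  ] w 50.9 q [ 0.05  0.37  1.52 -0.    1.25  1.37]
[-0.33246317 -1.17278338 -5.54754957]
```

View pics/s15.png

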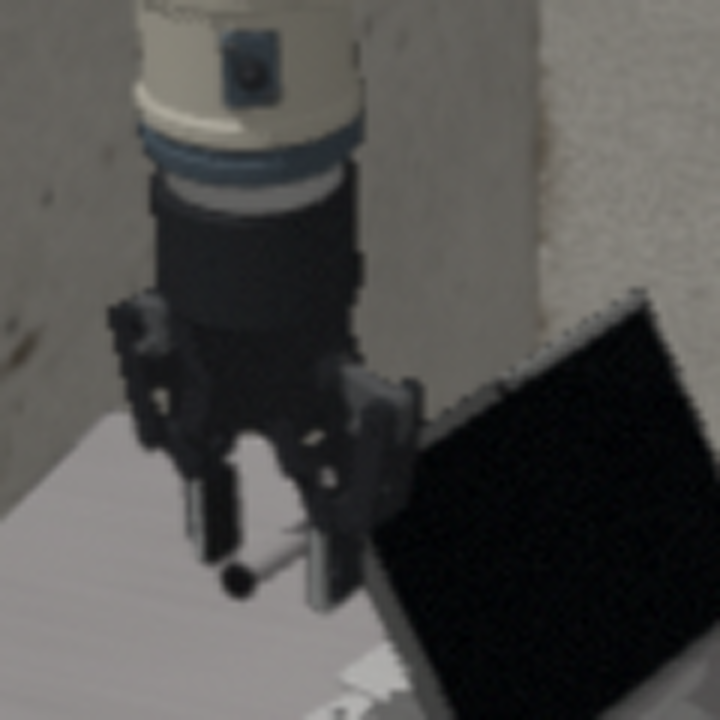

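apply_moves:
  steps:
    - [[0.2,0,-0.1,-0.8,0,0,0],[0.2,0,0,0,0,0,0],[-0.4,0,0,0,0,0,0],[-0.9,0,0,0,0,0,0],[-0.9,0,0,0,0,0,0],[-0.9,0,0,0,0,0,0],[-0.9,0,0,0,0,0,0]]

```text
clock: 45.45
tcp_pos: [638.4, 39.4, 301.7]
orientation: [3.016, 1.57, 0.117]
force: [-1.4, 0.3, 2.4]
grip_width: 9.8
```

```bash
python3 - <<'E'
from h import *
o,R=st()
import path;path.ax[:]=[493.5,16.2]
np.set_printoptions(precision=2,suppress=True)
b=np.linspace(1.03,0,17); print(np.diff([path.hp(-76.1,x,146) for x in b],axis=0)/10)
a=np.linspace(-76.1,-88.5,5); print(np.diff([path.hp(x,0,146) for x in a],axis=0)/10)
E
```

```text
t 45.45 tcp [638.4  39.4 301.7] xtool [ 0.001  0.    -1.   ] yjaw deg -76.1 F [-1.4  0.3  2.4] M [ 0.02  0.1  -0.07] w 9.8 q [0.04 0.38 1.53 0.   1.23 1.37]
[[ 0.18 -0.74 -0.49]
 [ 0.17 -0.7  -0.54]
 [ 0.17 -0.67 -0.58]
 [ 0.16 -0.63 -0.62]
 [ 0.15 -0.59 -0.67]
 [ 0.14 -0.55 -0.7 ]
 [ 0.12 -0.5  -0.74]
 [ 0.11 -0.46 -0.77]
 [ 0.1  -0.41 -0.8 ]
 [ 0.09 -0.36 -0.82]
 [ 0.08 -0.3  -0.85]
 [ 0.06 -0.25 -0.86]
 [ 0.05 -0.2  -0.88]
 [ 0.03 -0.14 -0.89]
 [ 0.02 -0.08 -0.9 ]
 [ 0.01 -0.03 -0.9 ]]
[[-0.25 -0.86  0.  ]
 [-0.3  -0.85  0.  ]
 [-0.35 -0.83  0.  ]
 [-0.39 -0.81  0.  ]]
```

apply_moves:
  steps:
    - [[-0.9,0.18,-0.74,-0.49,0,0,0],[-0.9,0.17,-0.7,-0.54,0,0,0],[-0.9,0.17,-0.67,-0.58,0,0,0],[-0.9,0.16,-0.63,-0.62,0,0,0],[-0.9,0.15,-0.59,-0.67,0,0,0],[-0.9,0.14,-0.55,-0.7,0,0,0],[-0.9,0.12,-0.5,-0.74,0,0,0],[-0.9,0.11,-0.46,-0.77,0,0,0]]

```text
clock: 46.25
tcp_pos: [649.9, -9.5, 249.2]
orientation: [-0.383, 1.57, 3.001]
force: [-3.5, 2.8, 4.7]
grip_width: 10.3
```

```bash
python3 - <<'E'
from h import *
o,R=st()
import path;path.ax[:]=[493.5,16.2]
print(path.hp(-76.1,.515,146)-o['tcp_pos']-[0,0,21.3])
E
```

```text
t 46.25 tcp [649.9  -9.5 249.2] xtool [-0.001  0.    -1.   ] yjaw deg -76.1 F [-3.5  2.8  4.7] M [ 0.86  0.75 -0.18] w 10.3 q [-0.03  0.44  1.56  0.    1.15  1.3 ]
[0.20349921 0.69470057 1.40934609]
```

apply_moves:
  steps:
    - [[-0.9,0.1,-0.41,-0.8,0,0,0],[-0.9,0.09,-0.36,-0.82,0,0,0],[-0.9,0.08,-0.3,-0.85,0,0,0],[-0.9,0.06,-0.25,-0.86,0,0,0],[-0.9,0.05,-0.2,-0.88,0,0,0],[-0.9,0.03,-0.14,-0.89,0,0,0],[-0.9,0.02,-0.08,-0.7,0,0,0],[-0.9,0,0,0,0,0,0]]

```text
clock: 47.05
tcp_pos: [654.1, -26.8, 190.4]
orientation: [0.14, 1.569, -2.759]
force: [-1.5, -0.2, -4.4]
grip_width: 10.0
```

```bash
python3 - <<'E'
from h import *
o,R=st()
S=manip.capture('scene');crop('scene',S,200,120,370,260,4.5,"s16")
E
```

```text
t 47.05 tcp [654.1 -26.8 190.4] xtool [-0.001 -0.001 -1.   ] yjaw deg -76.1 F [-1.5 -0.2 -4.4] M [ 0.01  0.22 -0.14] w 10.0 q [-0.06  0.51  1.59 -0.    1.04  1.27]
```

View pics/s16.png

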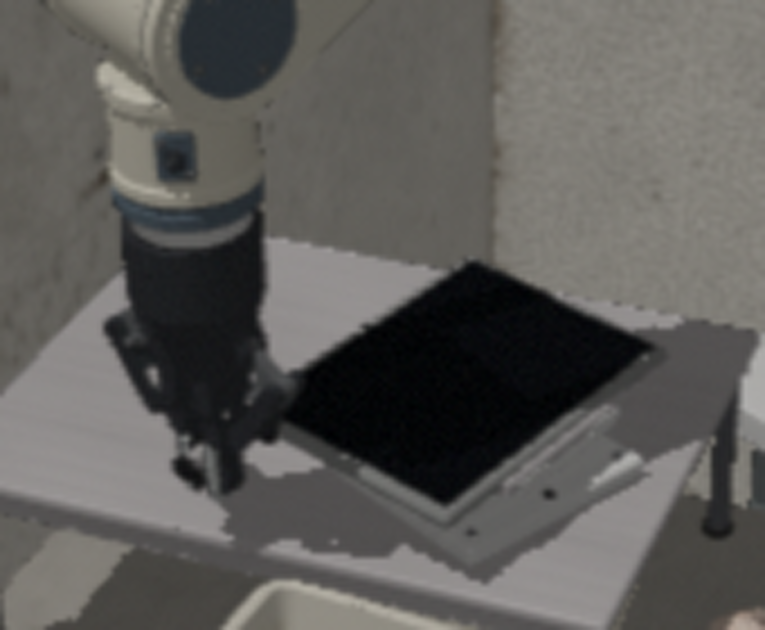

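apply_moves:
  steps:
    - [[-0.9,0,0,-0.5,0,0,0],[-0.9,0,0,0,0,0,0]]

```text
clock: 47.3
tcp_pos: [654.4, -26.5, 186.8]
orientation: [0.418, 1.571, -2.481]
force: [-1.6, -0.3, -3.7]
grip_width: 10.1
```

```bash
python3 - <<'E'
from h import *
o,R=st()
E
```

```text
t 47.30 tcp [654.4 -26.5 186.8] xtool [-0. -0. -1.] yjaw deg -76.1 F [-1.6 -0.3 -3.7] M [ 0.14  0.42 -0.08] w 10.1 q [-0.06  0.52  1.59 -0.    1.03  1.27]
```

apply_moves:
  steps:
    - [[-0.9,0,0,-0.4,0,0,0],[-0.9,0,0,0,0,0,0]]

```text
clock: 47.5
tcp_pos: [654.6, -26.4, 183.2]
orientation: [3.094, 1.57, 0.195]
force: [-3.4, -0.5, 0.7]
grip_width: 10.1
```

```bash
python3 - <<'E'
from h import *
o,R=st()
E
```

```text
t 47.50 tcp [654.6 -26.4 183.2] xtool [ 0.  0. -1.] yjaw deg -76.1 F [-3.4 -0.5  0.7] M [ 0.33  0.56 -0.01] w 10.1 q [-0.06  0.52  1.59  0.    1.03  1.27]
```

apply_moves:
  steps:
    - [[-0.9,0,0,-0.4,0,0,0],[-0.9,0,0,0,0,0,0]]

```text
clock: 47.7
tcp_pos: [654.7, -26.4, 179.4]
orientation: [-3.107, 1.57, 0.278]
force: [-2.9, 0.8, 1.1]
grip_width: 10.2
```

```bash
python3 - <<'E'
from h import *
o,R=st()
E
```

```text
t 47.70 tcp [654.7 -26.4 179.4] xtool [ 0.001  0.    -1.   ] yjaw deg -76.1 F [-2.9  0.8  1.1] M [ 0.57  0.64 -0.03] w 10.2 q [-0.06  0.52  1.6   0.    1.02  1.27]
```

apply_moves:
  steps:
    - [[-0.9,0,0,-0.3,0,0,0],[-0.9,0,0,0,0,0,0]]

```text
clock: 47.9
tcp_pos: [654.9, -26.4, 177.1]
orientation: [2.63, 1.57, -0.269]
force: [-4.5, 1.7, 7.9]
grip_width: 10.3
```

```bash
python3 - <<'E'
from h import *
o,R=st()
E
```

```text
t 47.90 tcp [654.9 -26.4 177.1] xtool [ 0.001 -0.    -1.   ] yjaw deg -76.1 F [-4.5  1.7  7.9] M [ 0.04  0.79 -0.1 ] w 10.3 q [-0.06  0.53  1.6  -0.    1.02  1.27]
```

apply_moves:
  steps:
    - [[-0.9,0,0,-0.3,0,0,0],[-0.9,0,0,0,0,0,0]]

```text
clock: 48.1
tcp_pos: [655.1, -26.2, 176.6]
orientation: [2.828, 1.569, -0.07]
force: [-12.1, 3.2, 22.8]
grip_width: 10.5
```

```bash
python3 - <<'E'
from h import *
o,R=st()
E
```

```text
t 48.10 tcp [655.1 -26.2 176.6] xtool [ 0.002 -0.    -1.   ] yjaw deg -76.1 F [-12.1   3.2  22.8] M [ 0.14  1.83 -0.05] w 10.5 q [-0.06  0.53  1.6  -0.    1.01  1.27]
```

```bash
python3 - <<'E'
from h import *
T=np.load("pics/T8.npy");S=np.load("pics/S8.npy");S0=np.load("pics/scene0.npy")
crop('top',T,380,225,410,320,6,"b1")
crop('scene',S0,285,210,350,250,11,"b2")
crop('scene',S,265,205,350,250,9,"b3")
E
```

```text
(no output)
```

View pics/b1.png

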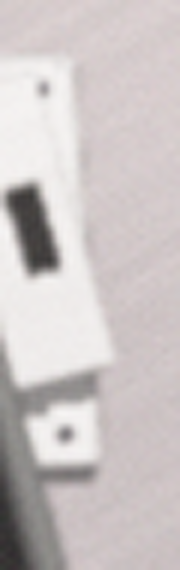

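View pics/b2.png

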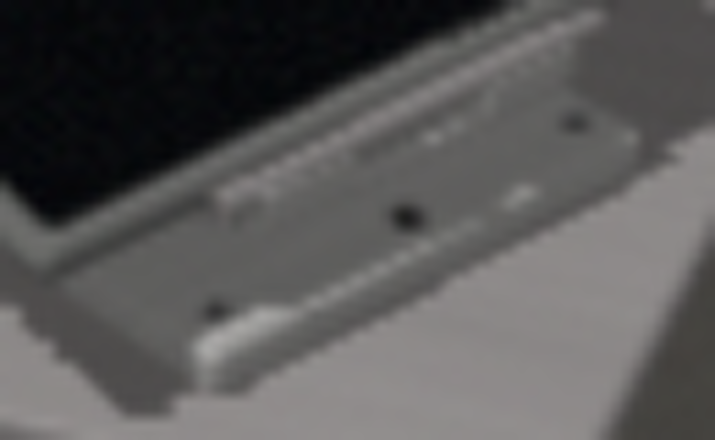

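View pics/b3.png

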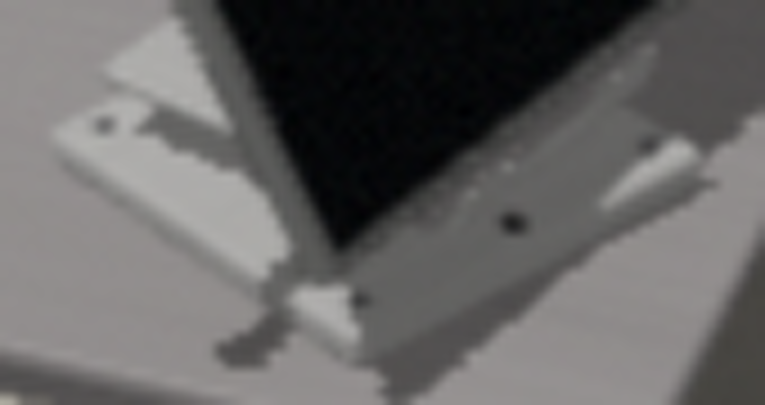

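```bash
python3 - <<'E'
from h import *
cc=lambda p,s,x,y:(np.array(p,float)+.5)/s-.5+[x,y]
def hd(n,a,z=169):
    W=onz(n,a,z);v=W[0]-W[-1];return np.degrees(np.arctan2(v[1],v[0])),np.linalg.norm(v),W.round(1)
print('top rear (y dir)',hd('top',cc([(42,89),(65,433)],6,380,225)))
print('scene front',hd('scene',cc([(216,310),(408,217),(574,123)],11,285,210)))
print('scene front b3',hd('scene',cc([(360,300),(647,146)],9,265,205)))
print('scene side b3 (x dir)',hd('scene',cc([(104,125),(360,300)],9,265,205)))
E
```

```text
top rear (y dir) (np.float64(1.7835039904207681), np.float64(115.89170378077809), array([[553.9, -40.2, 169. ],
       [438. , -43.8, 169. ]]))
scene front (np.float64(1.7275941072865808), np.float64(115.71952771197981), array([[549. ,  76.4, 169. ],
       [490.2,  76.8, 169. ],
       [433.3,  72.9, 169. ]]))
scene front b3 (np.float64(2.464443177116492), np.float64(114.72525733029099), array([[548.7,  77.6, 169. ],
       [434. ,  72.6, 169. ]]))
scene side b3 (x dir) (np.float64(-88.12386422717061), np.float64(115.90454445540807), array([[552.4, -38.3, 169. ],
       [548.7,  77.6, 169. ]]))
```

apply_moves:
  steps:
    - [[-0.9,0.1,0,0.15,0,0,0],[-0.9,-0.25,-0.85,0,0,0,-3],[-0.9,-0.3,-0.84,0,0,0,-3],[-0.9,-0.34,-0.82,0,0,0,-3],[-0.9,-0.39,-0.79,0,0,0,-3],[-0.9,0,0,0,0,0,0],[-0.9,0,0,0,0,0,0]]

```text
clock: 48.8
tcp_pos: [642.6, -59.1, 176.9]
orientation: [-2.628, 1.57, 0.546]
force: [-10.5, 3.6, 16.3]
grip_width: 10.2
```

```bash
python3 - <<'E'
from h import *
o,R=st()
d=o['tcp_pos'][:2]-[493.55,16.3];print(np.degrees(np.arctan2(d[1],d[0]))+np.degrees(np.arctan2(80,146)),np.hypot(*d))
E
```

```text
t 48.80 tcp [642.6 -59.1 176.9] xtool [ 0.001  0.    -1.   ] yjaw deg -88.1 F [-10.5   3.6  16.3] M [0.46 1.6  0.01] w 10.2 q [-0.11  0.51  1.62  0.    1.01  1.43]
1.8837344084789365 167.03896872516083
```

Release, back away and measure the tablet.

apply_moves:
  steps:
    - [[-0.4,0,0,0,0,0,0],[0.2,0,0,0,0,0,0],[0.2,0,0,0,0,0,0],[0.2,0,0,2,0,0,0],[0.2,0,0,4,0,0,0],[0.2,0,0,5,0,0,0],[0.2,0,0,5,0,0,0],[0.2,0,0,5,0,0,0]]

```text
clock: 49.6
tcp_pos: [642.7, -59.5, 386.3]
orientation: [2.179, 1.571, -0.93]
force: [0.5, -1.1, 0.0]
grip_width: 51.1
```

apply_moves:
  steps:
    - [[0.2,0,0,3,0,0,0],[0.2,-1,4.5,0,0,0,0],[0.2,-1,4.5,0,0,0,0],[0.2,-1,4.5,0,0,0,0],[0.2,-1,4.5,0,0,0,0],[0.2,-1,4.5,0,0,0,0],[0.2,-1,4.5,0,0,0,0],[0.2,-1,4.5,0,0,0,0]]

```text
clock: 50.4
tcp_pos: [572.4, 257.3, 414.5]
orientation: [3.114, 1.57, 0.005]
force: [0.7, -0.0, -0.1]
grip_width: 51.5
```

apply_moves:
  steps:
    - [[0.2,-1,4.5,0,0,0,0],[0.2,-1,4.5,0,0,0,0],[0.2,0,0,0,0,0,0]]

```text
clock: 50.7
tcp_pos: [551.3, 350.6, 413.9]
orientation: [-1.264, 1.569, 1.916]
force: [0.6, -1.0, -0.2]
grip_width: 51.2
```

```bash
python3 - <<'E'
from h import *
o,R=st()
S,T=manip.capture('scene'),manip.capture('top')
np.save("pics/S17.npy",S);np.save("pics/T17.npy",T)
cv2.imwrite("pics/S17.png",S[:,:,::-1]);cv2.imwrite("pics/T17.png",T[:,:,::-1])
E
sed -e 's/S8.npy/S17.npy/;s/T8.npy/T17.npy/;s/radians(-77),1.03,/radians(-88),0.02,/' fit5.py > fit6.py; python3 fit6.py | egrep "ax|base|\(1,"
```

```text
t 50.70 tcp [551.3 350.6 413.9] xtool [-0.001  0.001 -1.   ] yjaw deg -87.8 F [ 0.6 -1.  -0.2] M [-0.06  0.    0.06] w 51.2 q [0.55 0.33 1.36 0.   1.46 2.08]
ax [493.95  12.6 ] phi0 -88.93 th0 0.221 phi1 -88.16 th1 0.029 [  7.6  145.03 103.09] sd [2.9  2.66 0.42 0.01 0.42 0.01]
base -87.9225147471092 0.5210058850609982 [ 58.25 169.86  60.61]
(1, 'scene') {0: (25, np.float64(0.18), np.float64(0.16)), 1: (25, np.float64(-0.23), np.float64(0.29)), 2: (25, np.float64(0.63), np.float64(0.12)), 3: (25, np.float64(0.27), np.float64(0.21))}
(1, 'top') {0: (24, np.float64(-0.1), np.float64(0.19)), 1: (25, np.float64(0.09), np.float64(0.26)), 2: (25, np.float64(-0.11), np.float64(0.2)), 3: (24, np.float64(-0.2), np.float64(0.37))}
```

View pics/S17.png

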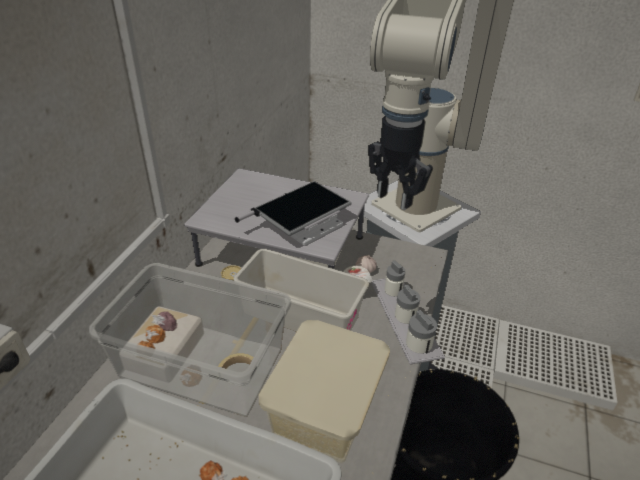

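View pics/T17.png

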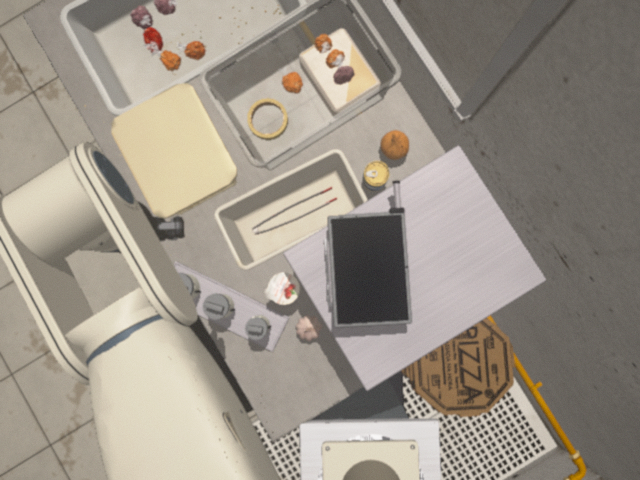

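```bash
python3 - <<'E'
from potov import *
S,T=np.load('pics/S14.npy'),np.load('pics/T14.npy')
A=[lidov(n,im,376.2,245.7,60,al,24.5,33,s=5) for n,im in(('scene',S),('top',T)) for al in(80,87)]
cv2.imwrite("pics/fin.png",np.hstack(A)[:,:,::-1])
E
```

```text
(no output)
```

View pics/fin.png

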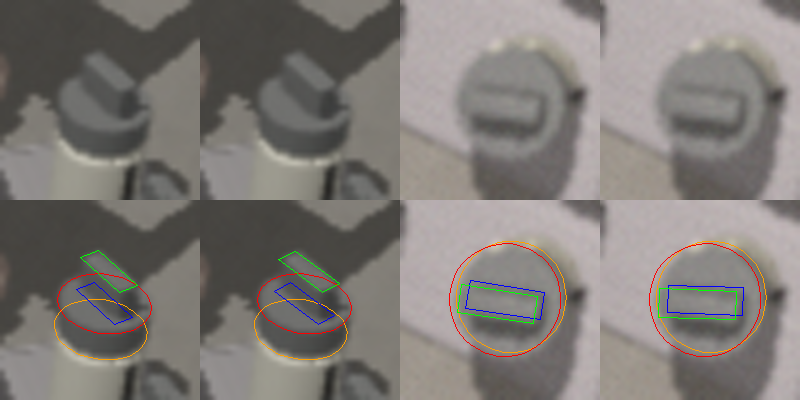

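```bash
python3 -c "
from station import manip
print(manip.hand_in())"
```

```text
the job is handed in; nothing more can be done
None
```

The job is done and handed in at about 51 s. All three lids were present, and each is locked on the pot of its size. The tablet is folded flat and straight on its base again.

1. **Tablet raised:** I turned it to face the tray and lifted it. The first try was about 3 degrees and 0.07 rad off, so I gripped the handle again and corrected it. The last camera fit gave 1.03 rad of tilt (asked 1.05) and a heading about 1 degree off the tray middle.
2. **Lids:** I placed the small, then the medium, then the large lid. Each dropped into its notches at the expected height, then was turned clockwise to a clear stop of about 0.9 to 1.3 N m. In the last pictures every bar lines up with its ribs to within about 3 degrees, as closely as the pictures can be read.
3. **Tablet folded:** I pressed it onto its end stop with about 23 N and swivelled it back. The fit after letting go shows it within about 0.3 degree of straight.

- **Checks that disagreed:** the fit still reads 0.03 rad of tilt with the tablet flat. I put that down to camera error, since the stop was clearly felt. The two cameras also differed by up to 2 mm on pot positions, which did not affect the fits.
- **Bystanders:** the tub, the garlic and the tin look unmoved in the last pictures, and the robot was touching nothing at hand-in.

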